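# Vent the drug box and throw its latch

### The arm

A 6-joint arm with a two-finger parallel gripper is mounted at the origin on the work surface. World frame = base frame: x ahead of the robot, y to its left, z up, the work surface at z = 0. Lengths are in mm, angles in rad, forces in N, time in s.
With the tool pointing down it reaches from about 350 to 775 mm from the base axis. Payload 7.3 kg.
Tool frame: the origin (TCP) lies between the finger pads; the fingertips stand 25 mm ahead of it and the grasp point (between the pads) lies 6 mm ahead of it; z points along the fingers, y is the direction in which the jaws open and shut (so a half turn about z gives the same grasp; the last joint's range is limited). The gripper opens to 92 mm and grips with 3 to 60 N. Pads are 19 mm wide; open, the fingers measure 130 mm over their backs; the gripper's body (75 mm by 190 mm) begins 47 mm behind the grasp point.
Start: joints at [1.009, 0.342, 1.524, -0, 1.275, -0.146], TCP at [212.047, 480.293, 226.741] pointing down, gripper open.
Joint ranges: [-2.53, 2.53], [-0.77, 2.02], [0.04, 2.7], [-1, 4.14], [0.28, 2.66], [-3.11, 3.11]. Speed limits (rad/s): [2.57, 2.57, 3.14, 3.14, 3.14, 3.14].

### API

Orientations are given as [roll, pitch, yaw] about the fixed x, y, z axes, in that order (R = Rz(yaw) Ry(pitch) Rx(roll)).
In Python, from plant import get_obs, capture, calibration, close_job gives the robot as it stands. The module is installed in compiled form; this text tells all that it offers.
- The arm moves only by the shell command python3 -m jog 'ROWS'. ROWS is JSON, one flat list of numbers, 5 for each row, row after row: the closure, from 0 (fully open) to 1 (shut), then the shift along the tool's x, y, z in mm, then the turn about the tool's z in degrees. In form: [fingers, tx, ty, tz, yaw, fingers, tx, ty, tz, yaw, ...]. A call has 1 to 5 rows; each row shifts and turns the pose as measured when the row begins, along the tool's axes as they then stand; what a row does not reach is not made up. A row lasts 1/10 s, in which the tool goes at most 50 mm and 8.59 degrees, less where a joint would pass 70% of its speed; a pose out of reach is approached as far as the arm can. A call is refused whole if a number of a shift passes 50 or a number of a turn 8.59, either way. A call with a gripper value outside its range is refused whole. The fingers move at their own pace and stop on an object; the grip force is fixed at half the most. Time passes only in rows, so rows that do not move let the fingers close. It gives the time, the measured TCP pose, the force and the opening at its end, in the units of the state.
- get_obs(): the state, without advancing time (a new reading comes with each control period).
- capture(name): name is "scene" or "top" or "wrist"; returns (picture, depth): 384x512x3 uint8, red, green, blue; 384x512 float32, mm along the optical axis (not along the pixel's ray), 0 where there is no reading.
- calibration(name): a dict with "fovy" (degrees; the focal length in pixels is half the picture's height over the tangent of half this angle, whatever the lens; pixels are square), "cx", "cy" (the principal point, pixels), "R" (3x3) and "t" (3): a world point X has camera coordinates R X + t. Camera axes: x right, y down, z forward; pixel columns grow to the right and rows downward; lengths in mm; the calibration is good to about 2 mm. A picture is of the moment at which its call begins: read the wrist's pose just before it. calibration takes no time and is no camera call; for the wrist camera it gives the pose at the moment of the call.
- close_job(): hands the job in, once; it reports no verdict.
The state is a dict: "time": time; "joint_positions": joint angles; "dq": joint speeds; "tau": joint torques, N m; "tool_pos": TCP position; "tcp_rot": TCP orientation; "contact_force": force on the tool from outside, world axes, zero at the start; "moment": the same for the moment, N m; "grip_width": finger opening in mm.
Only numpy, scipy, OpenCV 4.12 (cv2) and the standard library are available. Lean on these libraries where they do the work, as an engineer would, in place of code of your own. Each camera call takes 0.05 s, during which the arm holds its last target.

### The job

The drug box was shut at altitude and must be vented before anyone opens it. Pushing with a fingertip only, roll the black knurled vent cap on its lid anticlockwise through two full turns and no more, so that its white line comes back to the red mark for the second time; then push the red cam lever a quarter turn, out of its keeper. Grip and lift nothing, do not shove the box along, and leave the things around it where they are.

Things in the scene. Friction and masses are not known exactly. Their poses are not given: they have to be found in the camera images.
- drug_box: Aluminium drug box, 4 to 5.5 kg, loose on the counter: 210 (x) by 300 (y) by 118 mm high. Origin at the centre of its underside; -x is its front (towards the robot, give or take its yaw), +x its hinged back, y its left, z up. A sideways push of 20 N or more can slide it. On the lid: the vent valve, 75 mm to -y of the lid's centre, and the red lever near the front edge.
- cap_mid (a point): Centre of the black knurled vent cap, on its vertical axis, half-way up; its x axis runs along the white line on the cap's top. The cap is 45 mm across over 24 upright ribs 2 mm high, and 21 mm tall: the ribs run from 9 mm below to 9 mm above this point.
- vent_seat (a point): Centre of the top of the flat round steel seat under the cap (68 mm across, 3 mm above the lid, 12 mm below cap_mid when tight). A half-round aluminium guard wall as tall as the cap, 4 mm thick, 57 mm inside diameter, stands round the box's +x side, 6 mm from the rim, its middle bearing the red mark. The rim's -x half is open to a fingertip.
- vent_cap (a joint): Turn of the cap in rad: 0 screwed down tight with the white line at the red mark (every start), positive anticlockwise seen from above, 6.283 per full turn; stop at 18.85. Friction 0.035 N m (1.6 N at the rim); it stays where it is left. The cap rises 1.5 mm a turn.
- lever_hub (a point): On the vertical pivot axis of the red cam lever, half-way up its arm, 14 mm above the lid. The hub is 28 mm across and 24 mm tall.
- lever_tip (a point): Centre of the round end of the red lever's arm, 78 mm from the pivot. The arm is 14 mm wide (17 mm at the end), 12 mm thick, its underside 8 mm above the lid. Shut, it points to the box's +y, along the front edge, its axis 35 mm in from that edge.
- latch_lever (a joint): Turn of the lever in rad: 0 to 0.15 at the start (shut), growing as the arm swings clockwise seen from above, from the box's +y round to +x (inward over the lid); a quarter turn is 1.57, stop at 1.83. Friction 0.25 N m (4 N at 65 mm from the pivot); it stays where it is left.
- glucose_meter: Blue plastic glucose meter, 58 by 96 by 20 mm, lying on the counter in front of the box. Origin at the centre of its underside.
- pill_bottle: Amber pill bottle with a white cap, 41 mm across, 74 mm tall, standing in front of the box. Origin at the centre of its underside.
- syringe: Capped clear syringe, 150 mm long along its x, 30 mm wide, 25 mm high, lying to the left of the box. Origin on the counter under the barrel.
- forceps: Steel Magill forceps, 250 mm long along x, 95 mm wide at the rings, 10 mm high, lying to the right of the box. Origin on the counter under the pivot.

How it is judged:
By the outcome, as a careful person would: the job done as asked, in the order asked, and still so for the second after the job is handed in, with the robot touching nothing.
It also fails if it takes over 58 s, if anything falls off the work surface, if the arm or the gripper's body presses on something with over 40 N, if the wrist force passes 120 N, or if a joint passes its speed limit or range.

## Working session

There is one attempt and no reset: what is moved stays moved. The work goes in short steps, Python scripts to look and compute and a shell command to move; the robot and the scene stay as the last step left them, time stands still between calls to the robot, and variables do not carry over. Pictures are saved under pics/ and viewed, and the job is handed in when it is done.

```bash
mkdir -p pics; python3 - <<'E'
from plant import *
import cv2
o=get_obs();print(o)
for n in("scene","top"):
    p,d=capture(n);cv2.imwrite(f"pics/{n}0.png",p[:,:,::-1]);c=calibration(n);print(n,c)
    import numpy as np;np.savez(f"{n}0.npz",p=p,d=d)
E
```

```text
{'time': 0.0, 'joint_positions': array([ 1.00897650e+00,  3.42730212e-01,  1.52504302e+00, -2.79368715e-06,
        1.27539233e+00, -1.46009798e-01]), 'dq': array([-9.51817455e-04,  3.76693785e-04,  2.07024721e-04, -6.52855649e-04,
       -3.94145056e-04,  2.29645246e-05]), 'tau': array([ 2.46312266e-03, -4.31246459e+01, -2.44220459e+01,  7.19482871e-02,
        5.60056453e-02, -1.42883441e-04]), 'tool_pos': array([211.8239363 , 479.91357816, 226.03200241]), 'tcp_rot': array([-3.14003609e+00, -2.26202951e-04,  2.72578327e+00]), 'contact_force': array([-0.82905164,  0.23596123, -0.25119333]), 'moment': array([-0.0775505 ,  0.03161076, -0.01585779]), 'grip_width': 91.87997528704103}
scene {'fovy': 43.664068342819434, 'cx': 260.0230909618453, 'cy': 190.59192470402354, 'R': array([[-0.21409762,  0.97680601, -0.00349759],
       [ 0.79102906,  0.17127583, -0.58731389],
       [-0.57309269, -0.1285092 , -0.80935169]]), 't': array([  69.76167602, -421.03538874, 1637.17796515])}
top {'fovy': 47.372188906896554, 'cx': 257.85808956008253, 'cy': 192.29016555911173, 'R': array([[ 0.00690112, -0.99978143, -0.01973514],
       [-0.98344713, -0.00321223, -0.18116685],
       [ 0.18106386,  0.02065872, -0.98325434]]), 't': array([  71.79930342,  577.03167019, 1076.72988603])}
```

View pics/scene0.png

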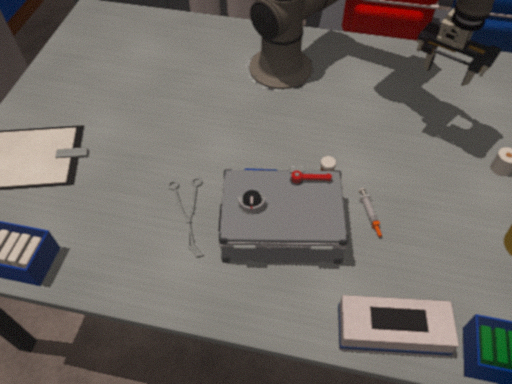

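View pics/top0.png

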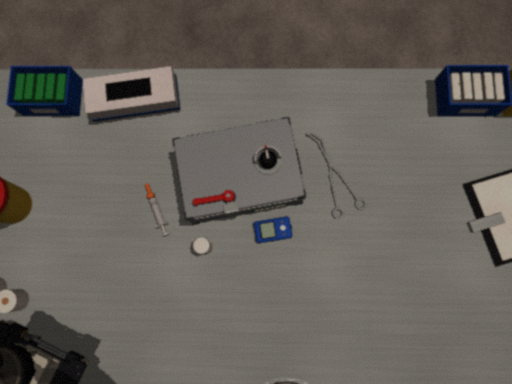

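```bash
cat > h.py <<'E'
import numpy as np,cv2
from plant import *
def ray(c,u,v,z):
    f=192/np.tan(np.radians(c['fovy'])/2)
    d=c['R'].T@np.array([(u-c['cx'])/f,(v-c['cy'])/f,1]);o=-c['R'].T@c['t']
    return o+d*(z-o[2])/d[2]
def proj(c,X):
    f=192/np.tan(np.radians(c['fovy'])/2)
    q=c['R']@np.array(X,float)+c['t'];return q[:2]/q[2]*f+[c['cx'],c['cy']]
E
python3 - <<'E'
from h import *
p=np.load('top0.npz')['p']
cv2.imwrite('pics/topz.png',cv2.resize(p[105:255,160:310],None,fx=4,fy=4,interpolation=cv2.INTER_CUBIC)[:,:,::-1])
c=calibration('top')
hsv=cv2.cvtColor(p,cv2.COLOR_RGB2HSV)
m=((hsv[...,0]<8)|(hsv[...,0]>172))&(hsv[...,1]>150)&(hsv[...,2]>60)
n,l,s,ce=cv2.connectedComponentsWithStats(m.astype(np.uint8))
for i in range(1,n):
    if s[i,4]>2: print(s[i],ce[i],ray(c,*ce[i],132))
# lid
d=np.load('top0.npz')['d']
f=192/np.tan(np.radians(c['fovy'])/2)
v,u=np.mgrid[:384,:512]
P=np.stack([(u-c['cx'])/f*d,(v-c['cy'])/f*d,d],-1)-c['t'];W=P@c['R']
np.save('W.npy',W)
m=(abs(W[...,2]-118)<9)&(u>165)&(u<310)&(v>110)&(v<225)
print(np.median(W[...,2][m]),m.sum())
cn=max(cv2.findContours(m.astype(np.uint8),0,1)[0],key=cv2.contourArea)
q=np.array([ray(c,*x[0],118)[:2] for x in cn],np.float32)
print(cv2.minAreaRect(q),cv2.boxPoints(cv2.minAreaRect(q)))
E
```

```text
[  0 178   6  31 137] [  1.97810219 193.1459854 ] [558.04754943 694.26680234 132.        ]
[193 190  42  15 257] [214.68871595 198.        ] [547.92480541 176.55879201 132.        ]
117.89929492650151 9032
((625.3475341796875, 123.7132339477539), (214.31903076171875, 298.85552978515625), 11.28463363647461) [[491.01923   249.28282  ]
 [549.5002    -43.794987 ]
 [759.67584    -1.8563538]
 [701.1949    291.22147  ]]
```

View pics/topz.png

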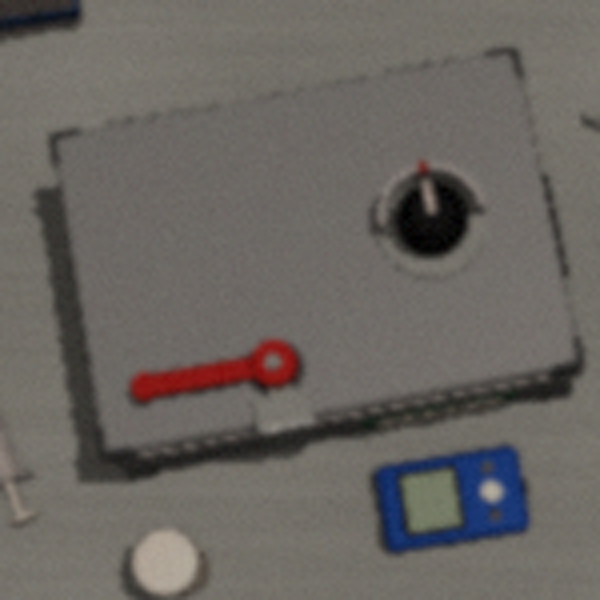

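```bash
cat >> h.py <<'E'
def T(o=None):
    o=o or get_obs();r,p,y=o['tcp_rot']
    from scipy.spatial.transform import Rotation as Q
    return Q.from_euler('xyz',[r,p,y]).as_matrix(),o['tool_pos']
def plan(path):
    "path: list of (x,y,z,yawdeg) targets, prints tool-frame deltas row by row assuming each reached"
    R,p=T();yaw=np.degrees(get_obs()['tcp_rot'][2])
    for x in path:
        d=R.T@(np.array(x[:3])-p);dy=(x[3]-yaw+180)%360-180
        print(np.round(d,1),'turn',round(-dy,2))
        p=np.array(x[:3],float);yaw=x[3];a=np.radians(yaw)
        R=np.array([[np.cos(a),np.sin(a),0],[np.sin(a),-np.cos(a),0],[0,0,-1.]])
E
python3 - <<'E'
from h import *
c=calibration('top');s=calibration('scene')
def z(u,v):return 160+u/4-.375,105+v/4-.375
for n,u,v,h in(('hub',274,363,142),('tip',145,386,138),('cap',432,217,143),('red',423,166,143),('bottle',165,562,74),('meterTL',376,466,20),('meterBR',527,527,20),('FL',105,455,118),('FR',578,358,118),('BR',517,52,118),('BL',55,133,118)):
    print(n,ray(c,*z(u,v),h).round(1))
p=np.load('scene0.npz')['p']
cv2.imwrite('pics/scz.png',cv2.resize(p[150:270,160:400],None,fx=3.3,fy=3.3,interpolation=cv2.INTER_CUBIC)[:,:,::-1])
E
```

```text
hub [552.7 143.5 142. ]
tip [539.2 220.6 138. ]
cap [642.   49.9 143. ]
red [673.8  55.4 143. ]
bottle [438.9 215.1  74. ]
meterTL [505.7  86.   20. ]
meterBR [466.2 -12.8  20. ]
FL [500.2 246.7 118. ]
FR [560.6 -38.9 118. ]
BR [755.4  -3.1 118. ]
BL [702.3 285.5 118. ]
```

View pics/scz.png

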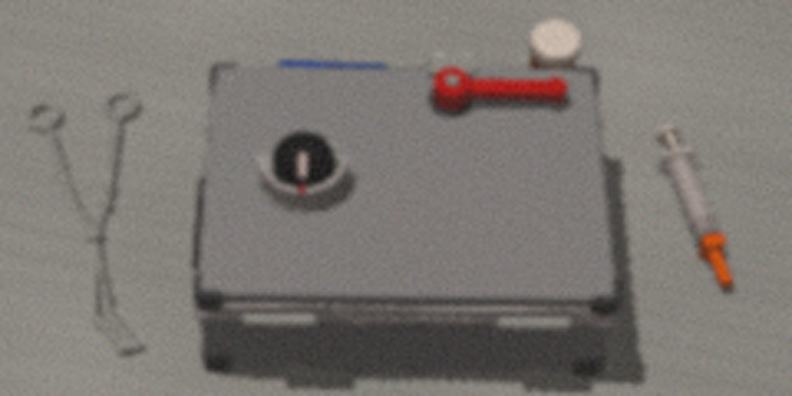

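```bash
python3 -m jog '[1,-41,-20,0,0,1,-41,-20,0,0,1,-41,-20,0,0,1,-41,-20,0,0,1,-41,-20,0,0]'; python3 -m jog '[1,-41,-20,0,0,1,-41,-20,0,0,1,-41,-20,0,0,1,-41,-20,0,0,1,-41,-20,0,0]'
python3 - <<'E'
from h import *
plan([(570,40,200,146)])
p,d=capture('wrist');cv2.imwrite('pics/w1.png',p[:,:,::-1]);print(calibration('wrist'))
E
```

```text
time: 0.6
tool_pos: [359.5, 304.0, 223.9]
tcp_rot: [-3.138, -0.003, 2.737]
contact_force: [0.8, 0.2, -0.1]
grip_width: 56.4
time: 1.1
tool_pos: [512.5, 122.9, 222.5]
tcp_rot: [-3.137, -0.005, 2.737]
contact_force: [0.9, 1.1, -0.8]
grip_width: 16.0
[-85.6 -53.5  22.3] turn 10.83
{'fovy': 62.20762756005182, 'cx': 252.72012774271235, 'cy': 190.70560775053386, 'R': array([[ 0.39748823,  0.91757929, -0.00716592],
       [ 0.8875145 , -0.3824574 ,  0.25699096],
       [ 0.23306892, -0.10851074, -0.96638724]]), 't': array([-310.14595324, -444.78457933,  276.91181113])}
```

View pics/w1.png

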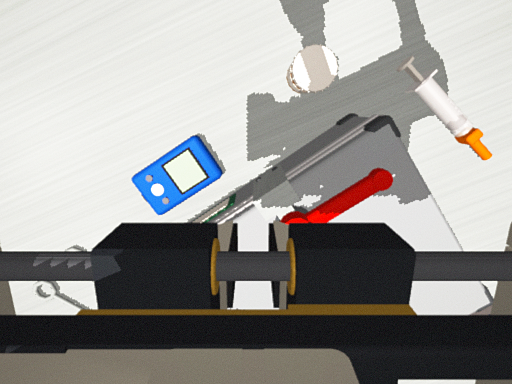

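```bash
python3 -m jog '[1,-28,-18,5,0,1,-28,-18,5,0,1,-28,-18,5,0,1,0,0,0,8.5,1,0,0,0,8.5]'; python3 -m jog '[1,0,0,0,8.5,1,0,0,0,8.5,1,0,0,0,8.5,1,0,0,0,8.5,1,0,0,0,8.5]';python3 -m jog '[1,0,0,0,8.5,1,0,0,0,8.5,1,0,0,0,8.5,1,0,0,0,8.5,1,0,0,0,8.5]'
python3 - <<'E'
from h import *
plan([(570,40,200,56)])
p,d=capture('wrist');cv2.imwrite('pics/w2.png',p[:,:,::-1]);print(calibration('wrist'))
p,d=capture('scene');cv2.imwrite('pics/s2.png',cv2.resize(p[90:240,160:360],None,fx=4,fy=4,interpolation=2)[:,:,::-1])
E
```

```text
time: 1.65
tool_pos: [574.7, 28.0, 203.8]
tcp_rot: [-3.133, -0.003, 2.427]
contact_force: [-0.1, -0.1, -0.7]
grip_width: 0.2
time: 2.15
tool_pos: [573.0, 28.2, 200.7]
tcp_rot: [-3.127, 0.003, 1.678]
contact_force: [-0.8, -0.2, 0.3]
grip_width: 0.5
time: 2.65
tool_pos: [571.1, 29.6, 198.2]
tcp_rot: [-3.128, 0.015, 0.928]
contact_force: [0.2, -0.2, 0.9]
grip_width: 0.4
[ 7.6 -7.1 -1.8] turn -2.8
{'fovy': 62.20762756005182, 'cx': 252.72012774271235, 'cy': 190.70560775053386, 'R': array([[ 0.79556244, -0.6057367 , -0.01278493],
       [-0.58006956, -0.767605  ,  0.27258369],
       [-0.17492772, -0.20944119, -0.96204713]]), 't': array([-434.17347071,  324.76321535,  466.29108501])}
```

View pics/w2.png

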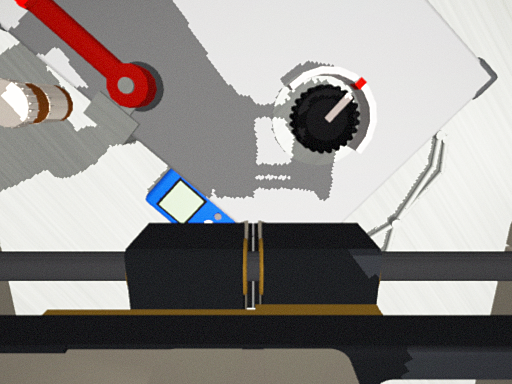

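View pics/s2.png

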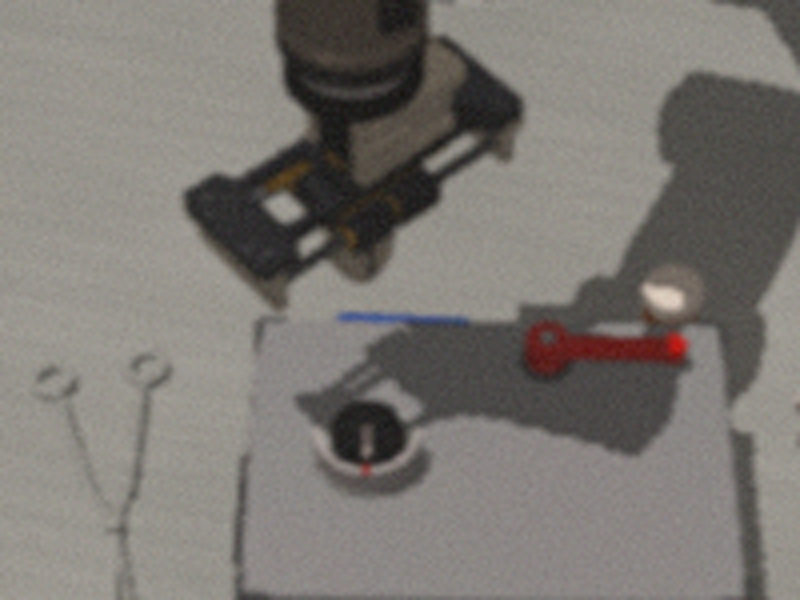

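```bash
python3 - <<'E'
from h import *
p,d=capture('wrist');c=calibration('wrist');R,t=T()
np.savez('w2.npz',p=p,d=d)
for q in [(0,0,25),(9.5,0,25),(9.5,8,25),(9.5,-8,25),(9.5,0,6),(9.5,0,-20),(-9.5,0,25)]:
    print(q,proj(c,R@np.array(q)+t).round(0))
f=192/np.tan(np.radians(c['fovy'])/2)
v,u=np.mgrid[:384,:512]
W=(np.stack([(u-c['cx'])/f*d,(v-c['cy'])/f*d,d],-1)-c['t'])@c['R']
L=(W-t)@R
for v in range(218,320,8): print(v,[tuple(L[v,u].round(0)) if d[v,u] else 0 for u in range(236,274,3)])
cv2.imwrite('pics/w2z.png',cv2.resize(p[200:330,180:330],None,fx=4.5,fy=4.5,interpolation=2)[:,:,::-1])
E
```

```text
(0, 0, 25) [252. 221.]
(9.5, 0, 25) [252. 206.]
(9.5, 8, 25) [265. 206.]
(9.5, -8, 25) [239. 206.]
(9.5, 0, 6) [252. 217.]
(9.5, 0, -20) [252. 235.]
(-9.5, 0, 25) [252. 235.]
218 [(np.float64(-18.0), np.float64(-13.0), np.float64(80.0)), (np.float64(-19.0), np.float64(-11.0), np.float64(82.0)), (np.float64(-18.0), np.float64(-8.0), np.float64(81.0)), (np.float64(-19.0), np.float64(-6.0), np.float64(82.0)), (np.float64(-18.0), np.float64(-3.0), np.float64(81.0)), (np.float64(-18.0), np.float64(-1.0), np.float64(81.0)), (np.float64(-19.0), np.float64(1.0), np.float64(81.0)), (np.float64(-18.0), np.float64(4.0), np.float64(80.0)), (np.float64(-18.0), np.float64(6.0), np.float64(80.0)), (np.float64(-19.0), np.float64(9.0), np.float64(82.0)), (np.float64(-18.0), np.float64(11.0), np.float64(80.0)), (np.float64(-19.0), np.float64(13.0), np.float64(81.0)), (np.float64(-19.0), np.float64(16.0), np.float64(82.0))]
226 [(np.float64(35.0), np.float64(-4.0), np.float64(-74.0)), (np.float64(35.0), np.float64(-4.0), np.float64(-73.0)), (np.float64(35.0), np.float64(-3.0), np.float64(-73.0)), (np.f
[... 7959 characters left out ...]
0), np.float64(-93.0)), (np.float64(20.0), np.float64(-3.0), np.float64(-93.0)), (np.float64(20.0), np.float64(-2.0), np.float64(-93.0)), (np.float64(21.0), np.float64(-1.0), np.float64(-94.0)), (np.float64(21.0), np.float64(-1.0), np.float64(-93.0)), (np.float64(21.0), np.float64(-0.0), np.float64(-93.0)), (np.float64(20.0), np.float64(1.0), np.float64(-92.0)), (np.float64(21.0), np.float64(1.0), np.float64(-93.0)), (np.float64(20.0), np.float64(2.0), np.float64(-93.0)), (np.float64(21.0), np.float64(3.0), np.float64(-93.0)), (np.float64(21.0), np.float64(3.0), np.float64(-94.0)), (np.float64(21.0), np.float64(4.0), np.float64(-93.0)), (np.float64(20.0), np.float64(5.0), np.float64(-92.0))]
```

View pics/w2z.png

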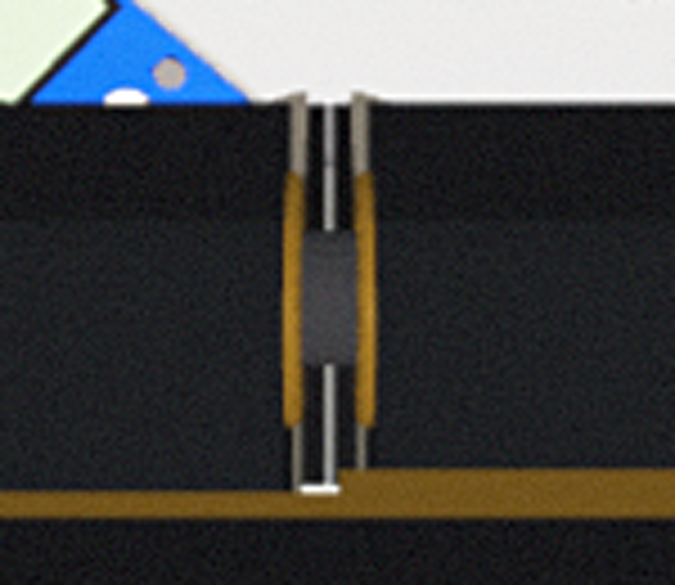

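```bash
cat >> h.py <<'E'
def cap(save=None):
    c=calibration('wrist');p,d=capture('wrist')
    if save: cv2.imwrite(save,p[:,:,::-1])
    return capm(p,c)
BOX=np.array([642,50.])
def capm(p,c,ztop=143.5):
    hsv=cv2.cvtColor(p,cv2.COLOR_RGB2HSV)
    # rectified top view around the cap, 0.25mm/px, plane ztop
    H=np.zeros((3,3));src=[];dst=[]
    for x,y in((-45,-45),(45,-45),(45,45),(-45,45)):
        src.append(proj(c,[BOX[0]+x,BOX[1]+y,ztop]));dst.append([(45-y)*4,(45-x)*4])
    H=cv2.getPerspectiveTransform(np.float32(src),np.float32(dst))
    return cv2.warpPerspective(p,H,(360,360))
E
python3 - <<'E'
from h import *
f=np.load('w2.npz');p=f['p'];c=calibration('wrist')
im=capm(p,c);cv2.imwrite('pics/cap0.png',cv2.resize(im,None,fx=1.6,fy=1.6)[:,:,::-1])
hsv=cv2.cvtColor(im,cv2.COLOR_RGB2HSV)
m=((hsv[...,2]<60)).astype(np.uint8)
m=cv2.morphologyEx(m,cv2.MORPH_CLOSE,np.ones((25,25)))
cn=max(cv2.findContours(m,0,1)[0],key=cv2.contourArea);(u,v),r=cv2.minEnclosingCircle(cn);M=cv2.moments(cn)
print(u,v,r/4,M['m10']/M['m00'],M['m01']/M['m00'],BOX+[45-v/4,45-u/4])
r=(((hsv[...,0]<8)|(hsv[...,0]>172))&(hsv[...,1]>150)&(hsv[...,2]>100))
y,x=np.nonzero(r);print('red',BOX+[45-y.mean()/4,45-x.mean()/4],len(x))
E
```

```text
182.63954162597656 175.906982421875 22.69590950012207 183.23589041681817 176.74893959808094 [643.02325439  49.34011459]
red [672.73572939  54.42336152] 473
```

View pics/cap0.png

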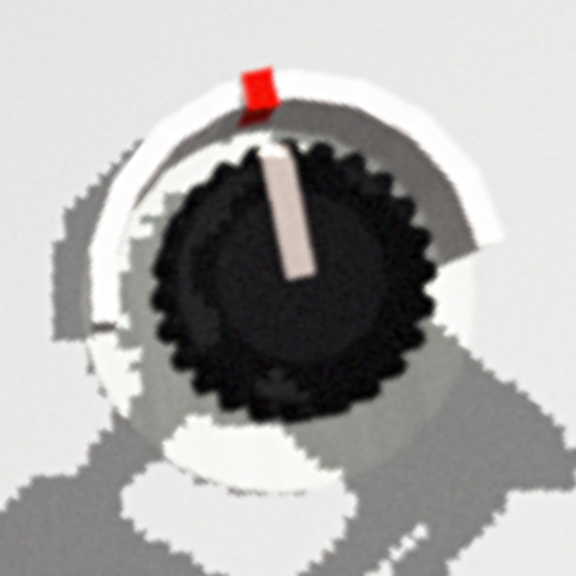

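```bash
cat >> h.py <<'E'
CAP=np.array([643.0,49.3]);PSI=10.3;COR=(9.2,4.5)
def tcpfor(th,r,yaw,z=149):
    "TCP such that pushing corner sits at box-angle th(deg), radius r"
    a=np.radians(th+PSI);b=np.radians(yaw)
    C=CAP+r*np.array([np.cos(a),np.sin(a)])
    off=COR[0]*np.array([np.cos(b),np.sin(b)])+COR[1]*np.array([np.sin(b),-np.cos(b)])
    return (*(C-off),z,yaw)
def where():
    R,t=T();y=np.degrees(get_obs()['tcp_rot'][2]);C=(R@np.array([*COR,25])+t)[:2]-CAP
    return 'th %.1f r %.1f yaw %.1f z %.1f'%((np.degrees(np.arctan2(C[1],C[0]))-PSI)%360,np.hypot(*C),y,t[2])
E
python3 - <<'E'
from h import *
print(where());y=53.3
plan([tcpfor(140,34,y,198),tcpfor(140,34,y,149),tcpfor(140,24,y),tcpfor(146,21,y),tcpfor(160,21,y),tcpfor(176,21,y),tcpfor(192,21,y),tcpfor(206,21,y),tcpfor(218,21,y),tcpfor(225,34,y)])
E
```

```text
th 183.1 r 65.0 yaw 53.7 z 198.3
[45.4  7.9 -0.5] turn 0.44
[ 0.  0. 49.] turn -0.0
[1.2 9.9 0. ] turn -0.0
[-1.8  3.4  0. ] turn -0.0
[-4.8  1.8  0. ] turn -0.0
[-4.8  3.4  0. ] turn -0.0
[-3.7  4.5  0. ] turn -0.0
[-2.1  4.7  0. ] turn -0.0
[-0.8  4.3  0. ] turn -0.0
[-13.1   3.    0. ] turn -0.0
```

```bash
python3 -m jog '[1,45.4,7.9,0,0,1,0,0,25,0,1,0,0,24,0,1,0,0,0,0]'; python3 - <<'E'
from h import *
print(where());print(get_obs()['tcp_rot'])
p,d=capture('wrist');cv2.imwrite('pics/w3.png',p[:,:,::-1])
y=53.3
plan([tcpfor(140,34,y),tcpfor(140,24,y),tcpfor(146,21,y)])
E
```

```text
time: 3.2
tool_pos: [604.3, 62.6, 147.1]
tcp_rot: [-3.128, 0.014, 0.955]
contact_force: [-0.2, 0.2, -0.2]
grip_width: 0.5
th 138.8 r 35.2 yaw 54.7 z 147.1
[-3.12845088  0.01449949  0.95509394]
[-1.1  0.  -0.1] turn 1.39
[1.2 9.9 0. ] turn -0.0
[-1.8  3.4  0. ] turn -0.0
```

View pics/w3.png

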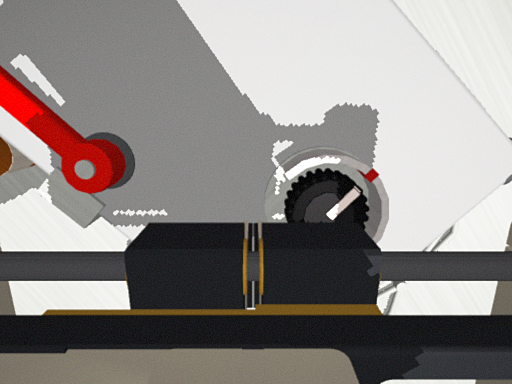

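```bash
python3 -m jog '[1,0,5,-2,0,1,0,4,0,0]';python3 - <<'E'
from h import *
print(where());y=53.3
plan([tcpfor(146,21,y),tcpfor(160,21,y)])
E
python3 -m jog '[1,0,3,0,0]';python3 - <<'E'
from h import *
print(where());y=54
plan([tcpfor(146,21,y),tcpfor(160,21,y)])
E
```

```text
time: 3.45
tool_pos: [613.4, 57.0, 153.3]
tcp_rot: [-3.133, 0.012, 0.958]
contact_force: [0.2, -0.1, -0.3]
grip_width: 0.5
th 138.9 r 24.4 yaw 54.9 z 153.3
[-2.4  3.3  4.3] turn 1.56
[-4.8  1.8  0. ] turn -0.0
time: 3.55
tool_pos: [616.7, 54.8, 154.5]
tcp_rot: [-3.134, 0.011, 0.958]
contact_force: [0.2, 0.4, -0.6]
grip_width: 0.5
th 139.4 r 20.4 yaw 54.9 z 154.5
[-2.6 -0.5  5.6] turn 0.88
[-4.8  1.7  0. ] turn 0
```

```bash
python3 -m jog '[1,-1,0.5,4,0,1,-3,1,1,0]';python3 - <<'E'
from h import *
print(where());y=54
cv2.imwrite('pics/w4.png',capture('wrist')[0][:,:,::-1])
plan([tcpfor(160,21,y),tcpfor(176,21,y)])
E
```

```text
time: 3.75
tool_pos: [616.8, 49.9, 150.8]
tcp_rot: [-3.137, 0.009, 0.958]
contact_force: [0.7, 0.2, -1.1]
grip_width: 0.5
th 152.5 r 18.3 yaw 54.9 z 150.8
[-3.  -2.1  1.9] turn 0.86
[-4.8  3.3  0. ] turn 0
```

View pics/w4.png

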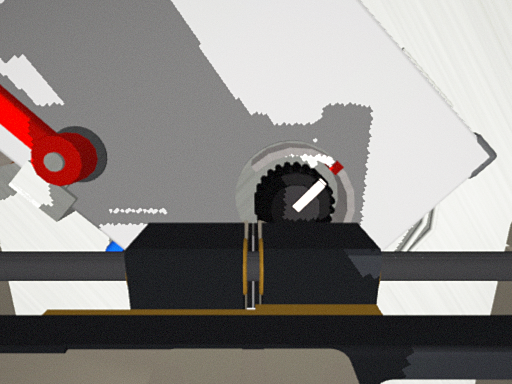

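```bash
python3 -m jog '[1,-4,2,1,0]';python3 -m jog '[1,-4,3,1,0]';python3 - <<'E'
from h import *
print(where());y=54
cv2.imwrite('pics/w5.png',cap())
cv2.imwrite('pics/s5.png',cv2.resize(capture('scene')[0][140:230,200:320],None,fx=6,fy=6,interpolation=2)[:,:,::-1])
plan([tcpfor(160,18,y),tcpfor(176,18,y)])
E
```

```text
time: 3.9
tool_pos: [615.9, 44.9, 150.0]
tcp_rot: [-3.137, 0.009, 0.958]
contact_force: [0.9, -0.0, 0.1]
grip_width: 0.2
time: 4.0
tool_pos: [615.8, 39.5, 149.0]
tcp_rot: [-3.137, 0.009, 0.958]
contact_force: [0.0, -0.5, -0.1]
grip_width: 0.5
th 184.8 r 19.1 yaw 54.9 z 149.0
[ 7.1 -4.7 -0.2] turn 0.83
[-4.1  2.8  0. ] turn 0
```

View pics/w5.png

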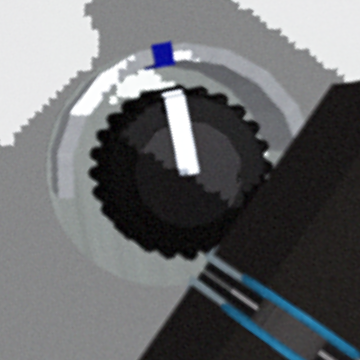

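View pics/s5.png

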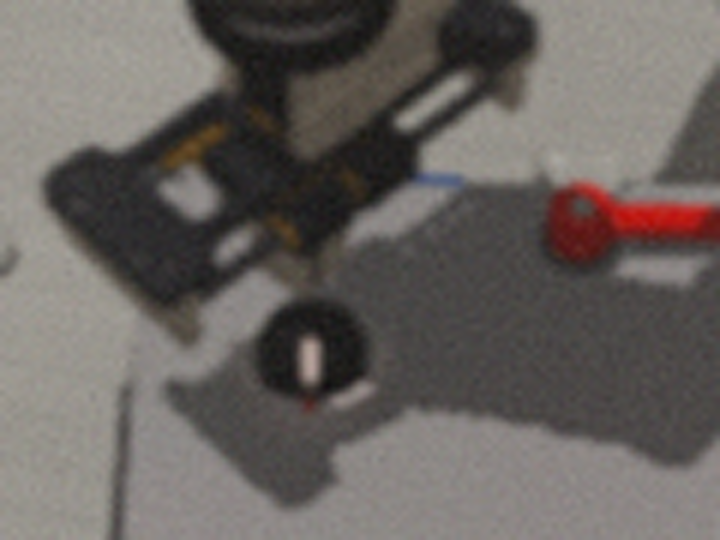

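```bash
python3 - <<'E'
from h import *
R,t=T();print(where())
for n in('scene','top'):
    p=capture(n)[0];c=calibration(n)
    q=proj(c,R@np.array([0,0,10.])+t);u,v=q.astype(int)
    k=10;h=32
    im=cv2.resize(p[v-28:v+28,u-38:u+38],None,fx=k,fy=k,interpolation=2)[:,:,::-1].copy()
    im=cv2.convertScaleAbs(im,alpha=1.8)
    for X,col in [((0,0,25),(0,255,0)),((9.5,0,25),(255,0,0)),((-9.5,0,25),(255,0,0)),((9.5,0,0),(255,255,0)),((-9.5,0,0),(255,255,0)),((0,4.5,25),(0,255,255)),((0,-4.5,25),(0,255,255))]:
        a=proj(c,R@np.array(X)+t)-[u-38,v-28];cv2.circle(im,tuple(((a+.5)*k).astype(int)),3,col,-1)
    cv2.imwrite(f'pics/z_{n}.png',im)
E
```

```text
th 186.3 r 19.1 yaw 54.8 z 148.9
```

View pics/z_scene.png

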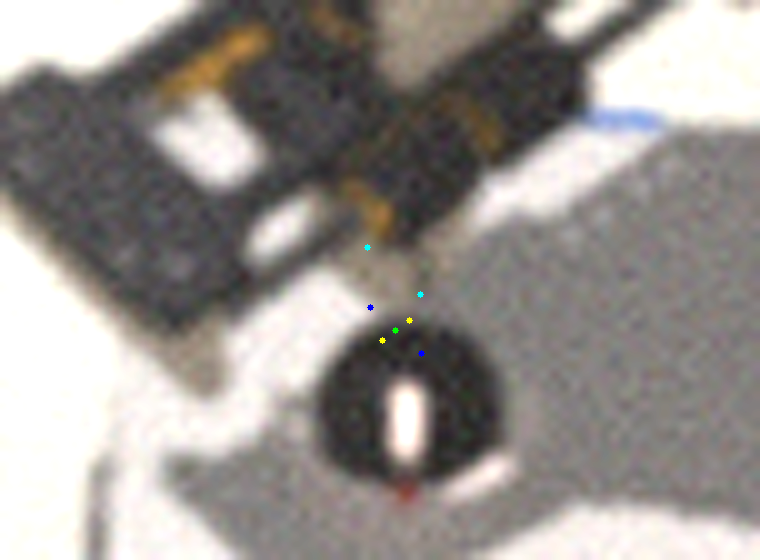

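View pics/z_top.png

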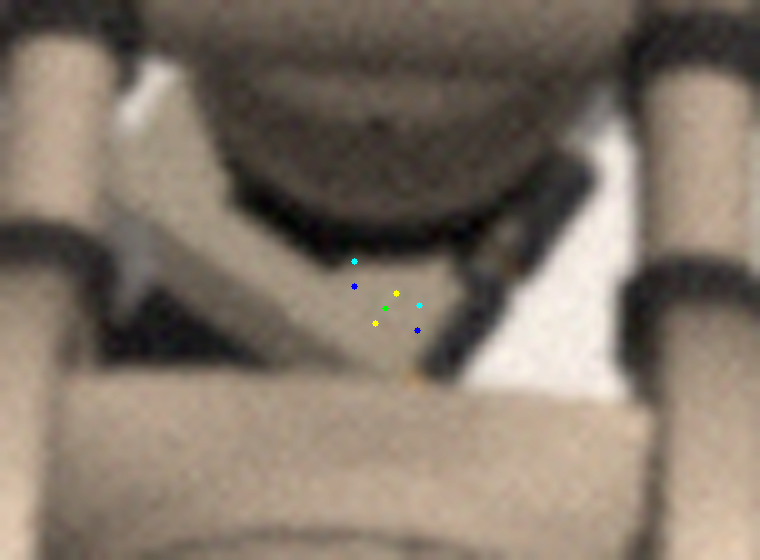

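```bash
for i in 1 2 3; do :; done; python3 -m jog '[1,1.4,1.4,0,0]'; python3 -m jog '[1,1.4,1.4,0,0]'
```

```text
time: 4.3
tool_pos: [617.9, 40.1, 149.0]
tcp_rot: [-3.137, 0.009, 0.957]
contact_force: [-0.5, -0.2, 0.1]
grip_width: 0.5
time: 4.4
tool_pos: [620.1, 40.6, 149.1]
tcp_rot: [-3.137, 0.009, 0.957]
contact_force: [-0.9, -0.4, 0.7]
grip_width: 0.3
```

```bash
python3 -m jog '[1,1,1,0,0]'; python3 - <<'E'
from h import *
print(where(), np.array(T()[1][:2])-CAP, get_obs()['contact_force'])
E
```

```text
time: 4.5
tool_pos: [621.7, 41.0, 149.1]
tcp_rot: [-3.137, 0.009, 0.958]
contact_force: [-0.1, -0.1, 1.1]
grip_width: 0.4
th 185.3 r 13.0 yaw 54.9 z 149.1 [-21.28090017  -8.31843182] [-0.13732027 -0.08732591  1.05768385]
```

```bash
python3 - <<'E'
from h import *
R,t=T()
p,d=capture('scene');c=calibration('scene')
u,v=proj(c,[630,45,140]).astype(int)
im=cv2.resize(p[v-28:v+28,u-38:u+38],None,fx=10,fy=10,interpolation=2)[:,:,::-1].copy()
im=cv2.convertScaleAbs(im,alpha=1.8)
for X,col in [((0,0,25),(0,255,0)),((9.5,0,25),(255,0,0)),((-9.5,0,25),(255,0,0))]:
    a=proj(c,R@np.array(X)+t)-[u-38,v-28];cv2.circle(im,tuple(((a+.5)*10).astype(int)),3,col,-1)
for k in range(24):
    a=np.radians(15*k);q=proj(c,[CAP[0]+22.5*np.cos(a),CAP[1]+22.5*np.sin(a),143.5])-[u-38,v-28];cv2.circle(im,tuple(((q+.5)*10).astype(int)),2,(0,0,255),-1)
cv2.imwrite('pics/z2.png',im)
cv2.imwrite('pics/w6.png',capture('wrist')[0][:,:,::-1])
E
```

```text
(no output)
```

View pics/z2.png

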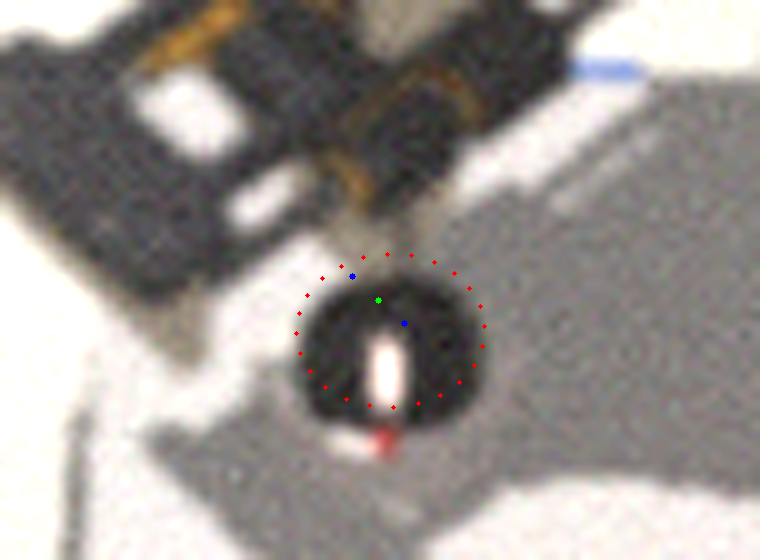

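View pics/w6.png

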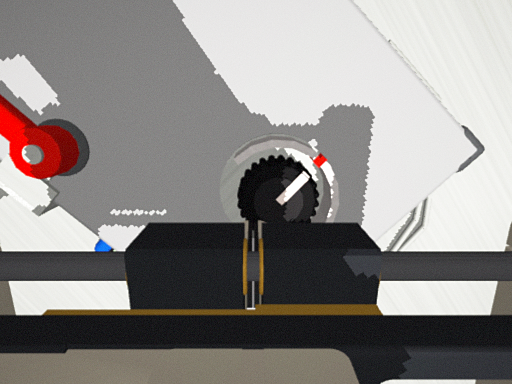

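```bash
python3 - <<'E'
from h import *
def fit(im,z):
    pass
c=calibration('scene');p=np.load('scene0.npz')['p']
for nm,pp in(('0',p),('1',capture('scene')[0])):
    u,v=210,160
    hsv=cv2.cvtColor(pp,cv2.COLOR_RGB2HSV);m=(hsv[...,2]<45).astype(np.uint8)
    red=(((hsv[...,0]<10)|(hsv[...,0]>170))&(hsv[...,1]>90)&(hsv[...,2]>70))
    y,x=np.nonzero(red)
    g=(x<275)&(x>200)&(y>150)&(y<260);print('red',x[g].mean(),y[g].mean(),ray(c,x[g].mean(),y[g].mean(),143))
    g=(x>=275)&(x<350)&(y>150)&(y<260);print('lever',x[g].mean(),y[g].mean(),ray(c,x[g].mean(),y[g].mean(),132))
    cv2.imwrite(f'pics/sc{nm}.png',cv2.resize(pp[165:265,200:360],None,fx=5,fy=5,interpolation=2)[:,:,::-1])
c=calibration('wrist');p=capture('wrist')[0];R,t=T();print(where())
im=capm(p,c);cv2.imwrite('pics/cap6.png',im[:,:,::-1])
hsv=cv2.cvtColor(im,cv2.COLOR_RGB2HSV)
r=(((hsv[...,0]<8)|(hsv[...,0]>172))&(hsv[...,1]>120)&(hsv[...,2]>80))
y,x=np.nonzero(r);print('red',BOX+[45-y.mean()/4,45-x.mean()/4],len(x))
E
```

```text
red 251.0 206.6 [674.13471132  55.10987872 143.        ]
lever 308.958064516129 176.44516129032257 [548.04714735 173.97547695 132.        ]
red 251.16666666666666 206.66666666666666 [674.23606521  55.53582235 143.        ]
lever 309.4193548387097 176.43870967741935 [547.78417353 175.09499249 132.        ]
th 185.4 r 13.3 yaw 54.9 z 149.0
red [673.56708595  54.20702306] 477
```

View pics/cap6.png

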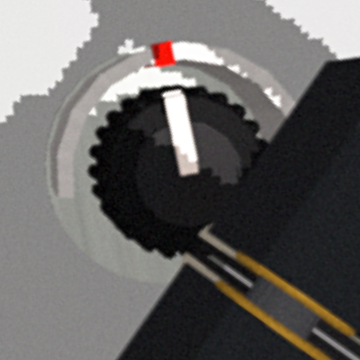

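```bash
python3 - <<'E'
from h import *
c=calibration('scene');out=[]
p0=np.load('scene0.npz')['p'];C=(643.7,49.4)
for p in(p0,capture('scene')[0]):
    u,v=252,195
    im=cv2.resize(p[v-25:v+25,u-20:u+20],None,fx=10,fy=10,interpolation=2)[:,:,::-1].copy()
    im=cv2.convertScaleAbs(im,alpha=1.8)
    for z,col in((143.5,(0,0,255)),(124,(0,255,0))):
      for k in range(24):
        a=np.radians(15*k);q=proj(c,[C[0]+22.5*np.cos(a),C[1]+22.5*np.sin(a),z])-[u-20,v-25];cv2.circle(im,tuple(((q+.5)*10).astype(int)),2,col,-1)
    out.append(im)
cv2.imwrite('pics/cmp.png',np.hstack(out))
E
```

View pics/cmp.png

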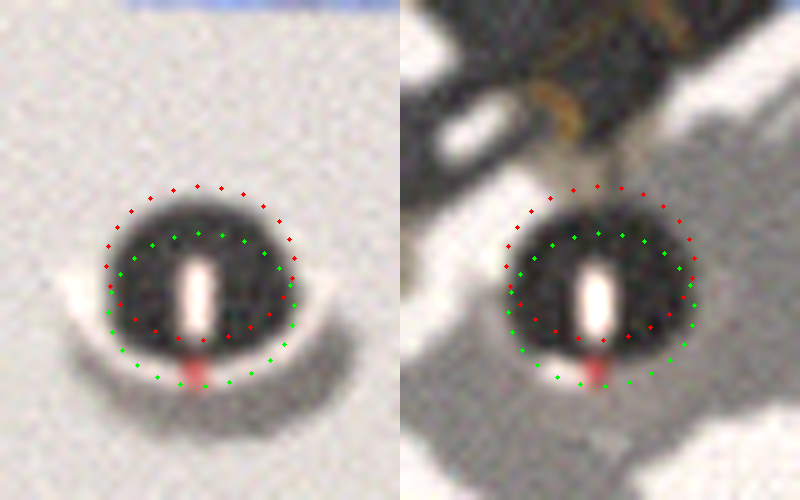

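```bash
python3 - <<'E'
from h import *
p,d=capture('wrist');c=calibration('wrist');R,t=T()
f=192/np.tan(np.radians(c['fovy'])/2)
v,u=np.mgrid[:384,:512]
W=(np.stack([(u-c['cx'])/f*d,(v-c['cy'])/f*d,d],-1)-c['t'])@c['R']
print('captop',np.median(W[185:215,262:275],axis=(0,1)),'lid',np.median(W[100:140,210:240],axis=(0,1)))
d=np.load('scene0.npz')['d'];c=calibration('scene');f=192/np.tan(np.radians(c['fovy'])/2)
W=(np.stack([(u-c['cx'])/f*d,(v-c['cy'])/f*d,d],-1)-c['t'])@c['R']
print('captop',np.median(W[192:200,246:257],axis=(0,1)),'lid',np.median(W[190:215,280:320],axis=(0,1)))
E
python3 -m jog '[1,1,1,0,0]'
```

```text
captop [639.44756273  51.96172244 143.99464278] lid [642.58533309  98.93234354 117.46940168]
captop [642.8280824   48.1806901  143.55598118] lid [619.31558944 163.0741793  117.7340634 ]
time: 4.9
tool_pos: [622.7, 41.1, 149.1]
tcp_rot: [-3.137, 0.009, 0.958]
contact_force: [-0.1, 0.8, 0.7]
grip_width: 0.3
```

```bash
python3 -m jog '[1,1,1,0,0]'; python3 -m jog '[1,1,1,0,0]'
```

```text
time: 5.0
tool_pos: [624.2, 41.4, 149.1]
tcp_rot: [-3.137, 0.009, 0.958]
contact_force: [0.8, -0.3, 0.5]
grip_width: 0.4
time: 5.1
tool_pos: [625.7, 41.6, 149.1]
tcp_rot: [-3.137, 0.009, 0.958]
contact_force: [-1.4, 0.4, 0.4]
grip_width: 0.0
```

```bash
python3 - <<'E'
from h import *
c=calibration('wrist');p=capture('wrist')[0];R,t=T()
im=capm(p,c)
k=lambda X:tuple(int(a) for a in ((45-(X[1]-BOX[1]))*4,(45-(X[0]-BOX[0]))*4))
for X in((0,0,25),(9.5,4.5,25),(9.5,-4.5,25),(-9.5,4.5,25),(-9.5,-4.5,25)): cv2.circle(im,k(R@np.array(X)+t),3,(0,255,0),-1)
cv2.imwrite('pics/cap7.png',cv2.hconcat([cv2.resize(im,None,fx=1.1,fy=1.1)[:,:,::-1].copy(),p[:396,:,::-1][:,100:480].copy() if 0 else cv2.resize(p[100:300,160:360],(396,396))[:,:,::-1].copy()]))
E
```

```text
(no output)
```

View pics/cap7.png

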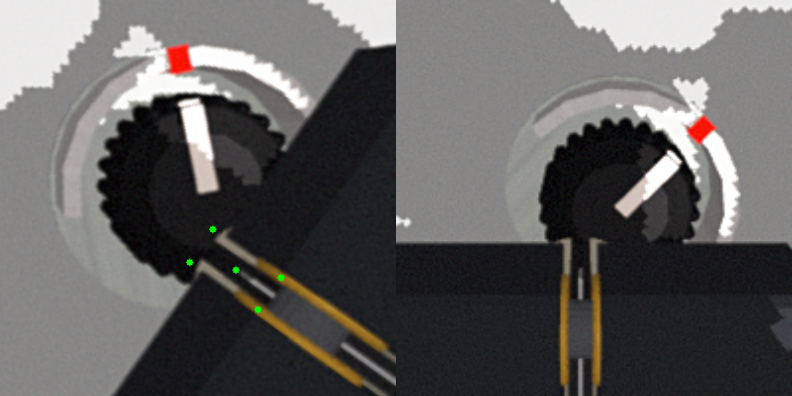

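```bash
python3 - <<'E'
from h import *
c=calibration('scene');R,t=T();p,d=capture('scene')
u,v=252,188
im=cv2.resize(p[v-27:v+27,u-35:u+35],None,fx=11,fy=11,interpolation=2)[:,:,::-1].copy()
im=cv2.convertScaleAbs(im,alpha=1.8)
for z,col in((25,(0,255,0)),(10,(255,255,0)),(-5,(0,255,255))):
  for X in((9.5,4.5,z),(9.5,-4.5,z),(-9.5,4.5,z),(-9.5,-4.5,z)):
    q=proj(c,R@np.array(X,float)+t)-[u-35,v-27];cv2.circle(im,tuple(((q+.5)*11).astype(int)),3,col,-1)
cv2.imwrite('pics/z3.png',im)
f=192/np.tan(np.radians(c['fovy'])/2)
vv,uu=np.mgrid[:384,:512]
W=(np.stack([(uu-c['cx'])/f*d,(vv-c['cy'])/f*d,d],-1)-c['t'])@c['R'];L=(W-t)@R
for v in range(174,200,2):print(v,[' '.join('%4d'%k for k in L[v,u]) for u in range(240,264,3)])
E
```

```text
174 ['   0   28  -80', '  20   36 -107', '  25   31 -107', '  27   24 -103', '  22   12  -88', '  29    9  -92', '  32    3  -89', '  36   -2  -87']
176 ['  20   45 -108', '  25   40 -108', '  25   32 -101', '  23   21  -89', '  27   16  -89', '  32   11  -89', '  36    6  -88', '  35   -3  -79']
178 ['  26   49 -110', '  25   40 -101', '  21   29  -87', '  27   25  -89', '  32   21  -90', '  36   15  -89', '  38    8  -85', '  36   -2  -73']
180 ['  25   49 -101', '  12   30  -72', '  26   33  -88', '  31   28  -89', '  36   24  -89', '  37   16  -83', '  35    6  -73', ' -16  -51   30']
182 [' -49   -9   34', '  13   31  -65', '  28   35  -84', '  33   30  -85', '  37   25  -85', '  36   15  -74', '  12  -14  -23', ' -12  -47   31']
184 [' -44   -5   33', '  27   42  -83', '  31   37  -82', '  33   30  -78', '  35   24  -74', '  12   -5  -23', '  11  -16  -12', '  -8  -44   33']
186 ['  27   51  -83', '  28   44  -78', '   5   17  -29', '  12   13  -32', '  12    4  -25', '  12   -5  -15', '  -8  -33   31', '  -2  -38   30']
188 ['  31   55  -84', ' -28   -1   30', '   6   17  -23', '  10   12  -21', '  13    5  -18', '  13   -4   -9', '  -5  -30   34', '   0  -35   33']
190 [' -30    7   33', ' -25    1   33', ' -18   -2   30', '  10   12  -14', '  12    4   -8', '   8   -8    7', '   0  -25   31', '   5  -30   31']
192 [' -23   12   30', ' -17    8   27', '  -1   12    6', '   3    6    7', '  10    3    2', '  13   -4    7', '  17   -9    8', '  10  -26   30']
194 [' -20   15   32', ' -12   12   26', '   4   17    3', '   9   11    4', '  11    4    8', '  17    0    6', '  22   -5    6', '  16  -20   27']
196 [' -15   19   31', '   2   24    6', '   6   18    8', '  13   15    5', '  18    9    4', '  21    3    7', '  27   -1    5', '  30   -7    8']
198 ['   3   34    5', '   6   28    7', '  12   23    5', '  16   18    6', '  22   13    5', '  27    8    4', '  30    1    8', '  35   -3    8']
```

View pics/z3.png

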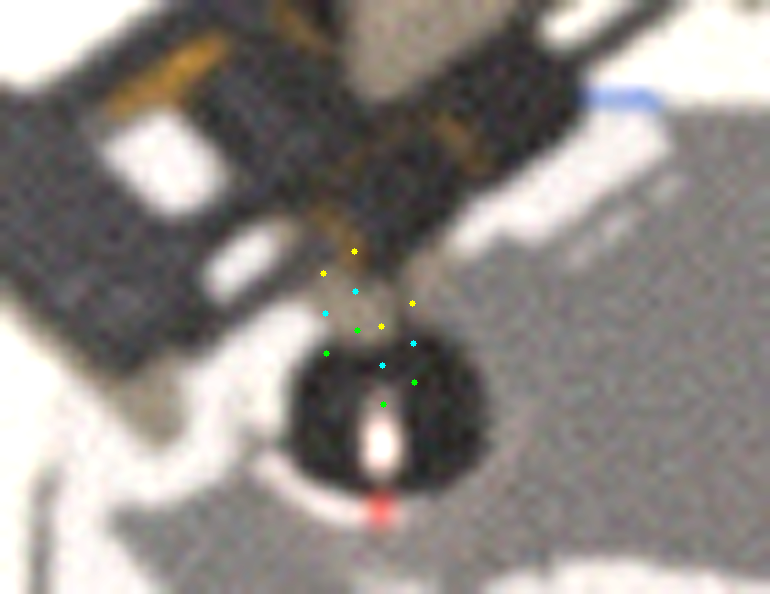

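```bash
python3 -m jog '[1,-14,-14,0,0,1,-3,-3,0,0]'; python3 - <<'E'
from h import *
c=calibration('scene');R,t=T();p,d=capture('scene')
u,v=252,183
im=cv2.resize(p[v-27:v+27,u-35:u+35],None,fx=11,fy=11,interpolation=2)[:,:,::-1].copy()
im=cv2.convertScaleAbs(im,alpha=1.8)
for z,col in((25,(0,255,0)),(10,(255,255,0)),(-5,(0,255,255))):
  for X in((9.5,4.5,z),(9.5,-4.5,z),(-9.5,4.5,z),(-9.5,-4.5,z)):
    q=proj(c,R@np.array(X,float)+t)-[u-35,v-27];cv2.circle(im,tuple(((q+.5)*11).astype(int)),3,col,-1)
cv2.imwrite('pics/z4.png',im)
E
```

```text
time: 5.4
tool_pos: [602.0, 37.5, 148.9]
tcp_rot: [-3.137, 0.009, 0.958]
contact_force: [-1.0, 0.1, -0.1]
grip_width: 0.4
```

View pics/z4.png

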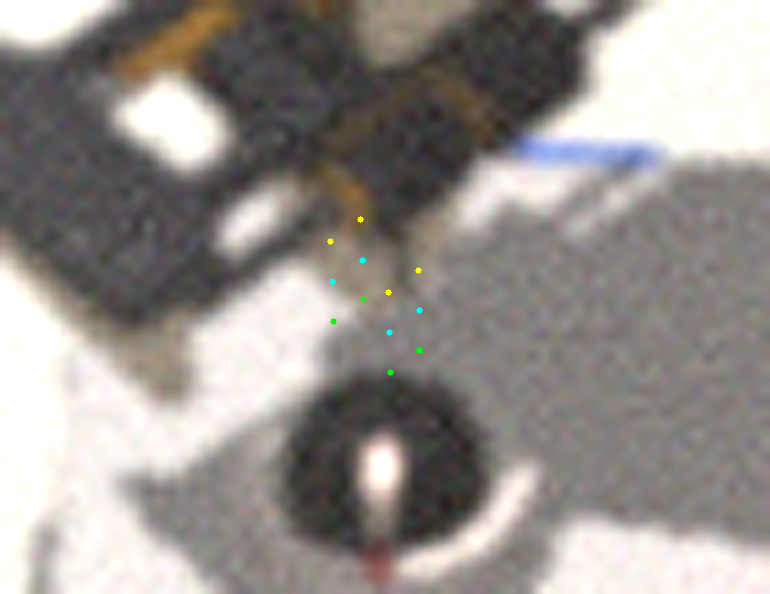

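```bash
python3 - <<'E'
from h import *
c=calibration('scene');R,t=T();p,d=capture('scene')
f=192/np.tan(np.radians(c['fovy'])/2)
vv,uu=np.mgrid[:384,:512]
W=(np.stack([(uu-c['cx'])/f*d,(vv-c['cy'])/f*d,d],-1)-c['t'])@c['R'];L=(W-t)@R
for v in range(184,194,1):print(v,[' '.join('%4d'%k for k in L[v,u]) for u in range(228,238,2)])
print()
for v in range(174,188,1):print(v,[' '.join('%4d'%k for k in L[v,u]) for u in range(245,257,2)])
m=(W[...,2]>135)&(L[...,2]>-60)&(abs(L[...,0])<150)&(abs(L[...,1])<150)&(np.hypot(W[...,0]-643,W[...,1]-49)>40)&(np.hypot(W[...,0]-552,W[...,1]-143)>25)
print(np.c_[uu[m],vv[m],L[m].round()][::6].astype(int).tolist())
E
```

```text
184 ['  32   91 -101', '  37   90 -105', '  38   85 -100', '  37   79  -95', '  32   70  -81']
185 ['  34   94 -102', '  35   89  -98', '  39   86  -99', '  36   78  -89', ' -30   21   31']
186 ['  31   92  -93', '  36   89  -95', '  37   85  -92', '  37   80  -87', ' -29   22   33']
187 ['  33   93  -92', '  36   90  -93', '  37   85  -90', '  37   79  -83', ' -27   24   33']
188 ['  23   86  -72', '  38   91  -92', '  37   85  -85', '  38   80  -81', ' -24   26   33']
189 ['  23   86  -67', '  31   86  -76', '  37   86  -82', '  36   80  -76', ' -21   29   30']
190 [' -31   46   30', '  31   87  -73', '  37   86  -79', '  37   80  -73', ' -18   32   30']
191 [' -30   48   31', '  29   86  -67', '  36   85  -73', '  35   79  -66', ' -17   33   31']
192 [' -28   50   31', ' -23   47   29', '  35   85  -67', ' -15   40   27', ' -14   36   30']
193 [' -25   52   31', ' -23   47   33', ' -19   44   32', ' -16   40   32', ' -13   37   32']

174 ['  25   37  -82', '  29   34  -83', '  31   30  -81', '  38   30  -88', '  38   24  -82', '  35   16  -73']
175 ['  28   39  -83', '  31   37  -
[... 1172 characters left out ...]
  -3  -10   33', '   1  -13   31']
186 [' -14    6   32', ' -10    3   31', '  -5    0   29', '  -3   -4   32', '   0   -7   31', '   2  -12   33']
187 [' -10    9   30', '  -6    6   29', '  -4    1   31', '  -2   -3   34', '   3   -4   30', '   4  -10   34']
[[242, 173, -9, 18, -36], [308, 174, 76, -124, 12], [314, 174, 86, -135, 13], [320, 174, 97, -145, 10], [307, 175, 77, -119, 10], [313, 175, 87, -130, 11], [320, 175, 99, -142, 10], [257, 176, 12, -10, -19], [311, 176, 86, -123, 9], [317, 176, 97, -134, 9], [324, 176, 108, -147, 9], [307, 177, 83, -113, 8], [313, 177, 90, -127, 14], [319, 177, 102, -136, 10], [325, 177, 112, -147, 10], [319, 178, 102, -136, 13], [256, 179, 11, -8, -8]]
```

```bash
python3 -m jog '[1,0,0,10,0,1,0,0,8,0,1,0,0,0,0]'; python3 - <<'E'
from h import *
c=calibration('scene');R,t=T();p,d=capture('scene');print(t)
u,v=252,183
im=cv2.resize(p[v-27:v+27,u-35:u+35],None,fx=11,fy=11,interpolation=2)[:,:,::-1].copy()
im=cv2.convertScaleAbs(im,alpha=1.8)
cv2.imwrite('pics/z5.png',im)
E
```

```text
time: 5.8
tool_pos: [604.6, 37.5, 129.8]
tcp_rot: [-3.14, 0.007, 0.957]
contact_force: [-0.7, 0.4, 0.2]
grip_width: 0.4
[604.5649726   37.54750789 129.75696032]
```

View pics/z5.png

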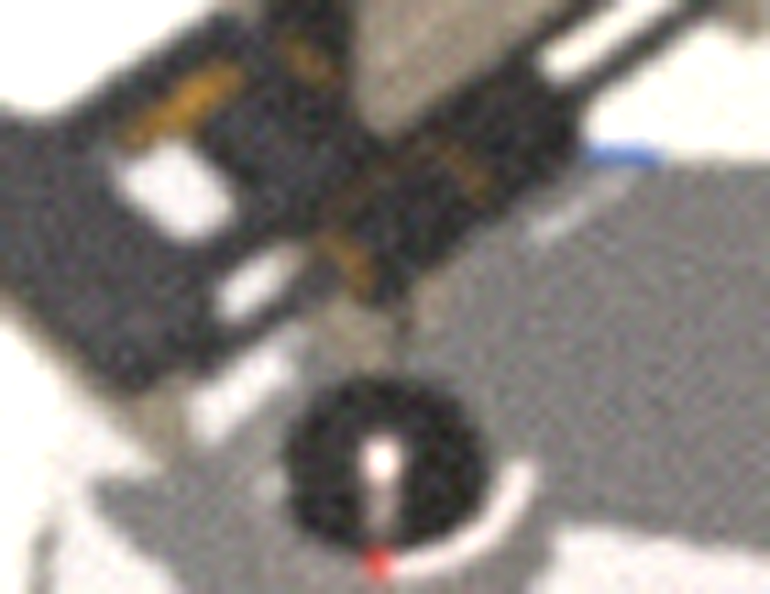

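```bash
for z in 1; do python3 -m jog '[1,0,0,2,0]'; done; python3 -m jog '[1,0,0,2,0]'; python3 -m jog '[1,0,0,1,0]'
```

```text
time: 5.95
tool_pos: [605.1, 37.6, 128.2]
tcp_rot: [-3.141, 0.006, 0.958]
contact_force: [-0.8, -0.4, -0.0]
grip_width: 0.2
time: 6.05
tool_pos: [605.2, 37.6, 125.9]
tcp_rot: [-3.14, 0.006, 0.957]
contact_force: [-0.3, 0.1, 0.3]
grip_width: 0.4
time: 6.15
tool_pos: [605.3, 37.6, 124.7]
tcp_rot: [-3.14, 0.006, 0.957]
contact_force: [-0.2, 0.5, 0.4]
grip_width: 0.6
```

```bash
python3 -m jog '[1,1.5,1.5,0,0]'; python3 -m jog '[1,1.5,1.5,0,0]'; python3 -m jog '[1,1,1,0,0]'; python3 -m jog '[1,1,1,0,0]'
```

```text
time: 6.25
tool_pos: [606.6, 37.9, 124.5]
tcp_rot: [-3.139, 0.008, 0.958]
contact_force: [-7.3, -2.2, 1.5]
grip_width: 0.0
time: 6.35
tool_pos: [607.1, 37.8, 124.3]
tcp_rot: [-3.136, 0.011, 0.958]
contact_force: [-8.6, -4.7, 4.5]
grip_width: 0.4
time: 6.45
tool_pos: [607.0, 37.4, 124.3]
tcp_rot: [-3.133, 0.014, 0.958]
contact_force: [-6.2, -2.8, 3.6]
grip_width: 0.8
time: 6.55
tool_pos: [607.1, 37.1, 124.4]
tcp_rot: [-3.131, 0.017, 0.958]
contact_force: [-6.3, -2.2, 3.9]
grip_width: 0.1
```

```bash
cat >> h.py <<'E'
CAP=np.array([643.7,49.4]);COR=(9.5,11.5)
E
python3 - <<'E'
from h import *
print(where());y=54.9
plan([tcpfor(185,24,y,126),tcpfor(195,23,y,126),tcpfor(205,23,y,126),tcpfor(215,23,y,126)])
E
```

```text
th 196.9 r 24.9 yaw 54.9 z 124.4
[ 3.1 -4.  -1.6] turn -0.04
[-1.5  3.9  0. ] turn -0.0
[-1.7  3.6  0. ] turn -0.0
[-1.   3.9  0. ] turn -0.0
```

```bash
python3 -m jog '[1,-1.5,4,-1,0,1,-1.5,4,0,0]'; python3 - <<'E'
from h import *
print(where())
cv2.imwrite('pics/c8.png',cap()[:,:,::-1])
E
```

```text
time: 6.75
tool_pos: [611.6, 30.0, 125.7]
tcp_rot: [-3.13, 0.018, 0.958]
contact_force: [-0.6, -0.4, -0.4]
grip_width: 0.3
th 216.0 r 25.6 yaw 54.9 z 125.7
```

View pics/c8.png

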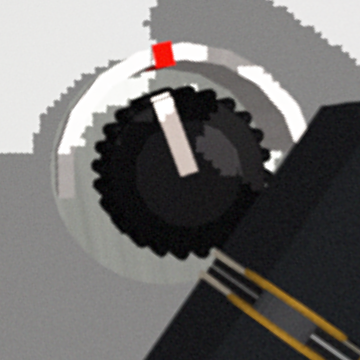

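```bash
python3 - <<'E'
from h import *
y=54.9
plan([tcpfor(216,34,y,126),tcpfor(180,36,y,126),tcpfor(145,34,y,126),tcpfor(148,24,y,126)]+[tcpfor(a,22.5,y,126) for a in(162,176,190,204,216)])
E
```

```text
[-8.5 -2.2 -0.2] turn -0.03
[  8.  -20.2   0. ] turn -0.0
[19.5 -8.2  0. ] turn -0.0
[ 0.6 10.1  0. ] turn -0.0
[-4.8  3.4  0. ] turn -0.0
[-4.5  3.1  0. ] turn -0.0
[-3.6  4.1  0. ] turn -0.0
[-2.5  4.9  0. ] turn -0.0
[-1.2  4.6  0. ] turn -0.0
```

```bash
python3 -m jog '[1,-8.5,-2,0,0,1,8,-20,0,0,1,19.5,-8,0,0]'; python3 - <<'E'
from h import *
print(where());plan([tcpfor(148,24.5,54.9,126)]+[tcpfor(a,22.5,54.9,126) for a in(162,176)])
E
```

```text
time: 7.1
tool_pos: [598.2, 59.4, 125.5]
tcp_rot: [-3.132, 0.017, 0.954]
contact_force: [-0.3, 0.8, -0.2]
grip_width: 0.7
th 150.4 r 32.9 yaw 54.6 z 125.5
[ 2.8  7.6 -0.6] turn -0.26
[-4.7  3.9  0. ] turn -0.0
[-4.5  3.1  0. ] turn -0.0
```

```bash
python3 -m jog '[1,1.5,7.5,0,0]';python3 -m jog '[1,-4.8,4,0,0,1,-4.5,4,0,0]'; python3 -m jog '[1,-3.6,4.5,0,0,1,-2.5,5,0,0]'; python3 - <<'E'
from h import *
print(where())
cv2.imwrite('pics/c9.png',cap()[:,:,::-1])
E
```

```text
time: 7.2
tool_pos: [604.7, 58.1, 125.6]
tcp_rot: [-3.132, 0.017, 0.956]
contact_force: [-7.6, 4.5, 2.9]
grip_width: 0.2
time: 7.4
tool_pos: [603.3, 46.7, 125.5]
tcp_rot: [-3.125, 0.019, 0.958]
contact_force: [-1.1, 2.2, 1.6]
grip_width: 0.3
time: 7.6
tool_pos: [607.5, 34.5, 125.5]
tcp_rot: [-3.125, 0.019, 0.958]
contact_force: [-1.0, 0.7, 0.8]
grip_width: 0.1
th 202.1 r 25.9 yaw 54.9 z 125.5
```

View pics/c9.png

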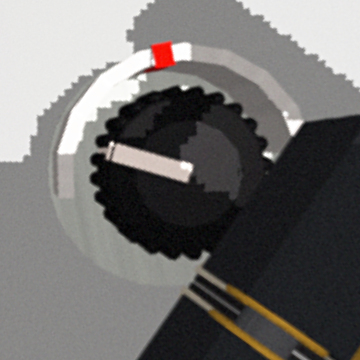

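```bash
cat >> h.py <<'E'
def line(save=None):
    im=cap()
    if save: cv2.imwrite(save,im[:,:,::-1])
    hsv=cv2.cvtColor(im,cv2.COLOR_RGB2HSV)
    yy,xx=np.mgrid[:360,:360];cx,cy=(45-(CAP[1]-BOX[1]))*4,(45-(CAP[0]-BOX[0]))*4
    m=((im.min(2)>115)&(np.hypot(xx-cx,yy-cy)<88)).astype(np.uint8)
    n,l,s,ce=cv2.connectedComponentsWithStats(m)
    best=None
    for i in range(1,n):
        if s[i,4]>400:
            pts=np.argwhere(l==i)[:,::-1].astype(np.float32);(c,(w,h),a)=cv2.minAreaRect(pts)
            v=cv2.fitLine(pts,cv2.DIST_L2,0,.01,.01)[:2,0];d=np.array(c)-[cx,cy]
            if v@d<0:v=-v
            print('line area',s[i,4],'size',round(w/4,1),round(h/4,1),'ctr_r',round(np.hypot(*d)/4,1),'left-angle',round(np.degrees(np.arctan2(-v[0],-v[1]))%360,1))
    r=(((hsv[...,0]<8)|(hsv[...,0]>172))&(hsv[...,1]>120)&(hsv[...,2]>80));y,x=np.nonzero(r)
    if len(x): print('red at',np.round(BOX+[45-y.mean()/4,45-x.mean()/4],1),'from cap left-angle',round(np.degrees(np.arctan2(cx-x.mean(),cy-y.mean())),1))
E
python3 - <<'E'
from h import *
line();y=54.9
plan([tcpfor(202,35,y,126),tcpfor(180,37,y,126),tcpfor(146,34,y,126)])
E
```

```text
line area 1593 size 24.1 4.9 ctr_r 9.9 left-angle 74.3
red at [673.   54.5] from cap left-angle 9.9
[-8.8 -4.8 -0.2] turn -0.07
[  6.  -12.5   0. ] turn -0.0
[19.6 -7.3  0. ] turn -0.0
```

```bash
python3 -m jog '[1,-7,-3,0,0,1,6,-13.5,0,0,1,19,-8,0,0]'; python3 - <<'E'
from h import *
print(where())
E
python3 -m jog '[1,1,7,0,0,1,-4.8,4,0,0,1,-4.5,4,0,0,1,-3.6,4.5,0,0,1,-2.5,5,0,0]'; python3 - <<'E'
from h import *
print(where());line()
E
```

```text
time: 8.0
tool_pos: [597.7, 60.6, 125.3]
tcp_rot: [-3.127, 0.019, 0.952]
contact_force: [-0.5, 0.2, -0.2]
grip_width: 0.4
th 148.7 r 33.9 yaw 54.6 z 125.3
time: 8.5
tool_pos: [606.1, 38.0, 125.0]
tcp_rot: [-3.122, 0.02, 0.958]
contact_force: [-0.0, 2.8, 0.6]
grip_width: 0.2
th 193.7 r 25.6 yaw 54.9 z 125.0
line area 1557 size 5.3 20.3 ctr_r 8.2 left-angle 120.6
red at [673.   54.6] from cap left-angle 10.0
```

```bash
python3 -m jog '[1,-1.8,5,0,0,1,-0.8,5,0,0,1,-8.5,-2,-0.5,0,1,8,-20,0,0,1,19.5,-9,0,0]'; python3 - <<'E'
from h import *
print(where());line()
E
python3 -m jog '[1,1,7,0,0,1,-4.8,4,0,0,1,-4.5,4,0,0,1,-3.6,4.5,0,0,1,-2.5,5,0,0]'; python3 - <<'E'
from h import *
print(where());line()
E
```

```text
time: 9.05
tool_pos: [600.0, 56.7, 125.4]
tcp_rot: [-3.126, 0.021, 0.951]
contact_force: [-0.8, 0.2, -0.6]
grip_width: 0.4
th 154.3 r 30.6 yaw 54.5 z 125.4
line area 1823 size 5.5 22.8 ctr_r 9.4 left-angle 127.1
red at [672.6  55.1] from cap left-angle 11.1
time: 9.6
tool_pos: [607.7, 33.8, 125.4]
tcp_rot: [-3.114, 0.024, 0.957]
contact_force: [0.7, 0.0, -1.2]
grip_width: 0.7
th 203.3 r 26.4 yaw 54.8 z 125.4
line area 1628 size 5.1 22.2 ctr_r 11.1 left-angle 177.6
red at [673.1  54.5] from cap left-angle 9.8
```

```bash
python3 -m jog '[1,-0.5,5.5,0,0,1,-8.5,-2,0,0,1,7.5,-19,0,0,1,20,-10,0,0]'; python3 - <<'E'
from h import *
print(where())
E
python3 -m jog '[1,1,7.5,0,0,1,-4.4,4.5,0,0,1,-4,4.5,0,0,1,-3.3,5,0,0,1,-2,5.2,0,0]'; python3 - <<'E'
from h import *
print(where());line()
E
```

```text
time: 10.05
tool_pos: [599.0, 57.4, 125.1]
tcp_rot: [-3.118, 0.025, 0.951]
contact_force: [0.4, -0.1, -0.7]
grip_width: 0.4
th 153.6 r 31.9 yaw 54.5 z 125.1
time: 10.55
tool_pos: [609.1, 32.3, 124.5]
tcp_rot: [-3.109, 0.029, 0.956]
contact_force: [-0.4, -0.0, -0.3]
grip_width: 0.2
th 207.4 r 26.3 yaw 54.8 z 124.5
line area 1164 size 15.9 4.7 ctr_r 9.6 left-angle 230.5
red at [673.2  54.4] from cap left-angle 9.6
```

```bash
python3 -m jog '[1,-0.3,5,-0.5,0,1,-8.5,-2,-0.5,0,1,7.5,-20,0,0,1,21,-11,0,0]'; python3 - <<'E'
from h import *
print(where())
E
python3 -m jog '[1,1,7.5,0,0,1,-4.4,4.5,0,0,1,-4,4.5,0,0,1,-3.3,5,0,0,1,-2,5.2,0,0]'; python3 - <<'E'
from h import *
print(where());line()
E
```

```text
time: 11.0
tool_pos: [599.2, 58.5, 125.6]
tcp_rot: [-3.112, 0.03, 0.949]
contact_force: [-0.5, -1.0, -0.5]
grip_width: 0.3
th 151.7 r 32.2 yaw 54.4 z 125.6
time: 11.5
tool_pos: [608.3, 34.5, 125.6]
tcp_rot: [-3.101, 0.034, 0.955]
contact_force: [-1.5, 0.6, 0.5]
grip_width: 0.0
th 202.3 r 25.9 yaw 54.7 z 125.6
line area 1691 size 5.5 20.2 ctr_r 11.9 left-angle 295.6
red at [673.2  54.5] from cap left-angle 9.7
```

```bash
python3 -m jog '[1,-0.3,5,-0.5,0,1,-8.5,-2,-0.5,0,1,7.5,-20,0,0,1,21,-11,0,0]'; python3 - <<'E'
from h import *
print(where())
E
python3 -m jog '[1,1,7.5,0,0,1,-4.4,4.5,0,0,1,-4,4.5,0,0,1,-3.3,5,0,0,1,-2,5.2,0,0]'; python3 - <<'E'
from h import *
print(where());line('pics/c12.png')
E
```

```text
time: 11.95
tool_pos: [598.2, 60.3, 126.4]
tcp_rot: [-3.105, 0.035, 0.948]
contact_force: [0.0, 0.5, -0.2]
grip_width: 0.8
th 149.5 r 33.9 yaw 54.3 z 126.4
time: 12.45
tool_pos: [607.8, 35.1, 125.7]
tcp_rot: [-3.095, 0.04, 0.954]
contact_force: [-2.1, 0.1, -0.0]
grip_width: 0.6
th 200.2 r 26.2 yaw 54.6 z 125.7
line area 1740 size 5.5 22.0 ctr_r 11.2 left-angle 356.2
red at [673.3  54.5] from cap left-angle 9.7
```

```bash
python3 -m jog '[1,-0.3,5,-0.5,0,1,-8.5,-2,-0.3,0,1,7.5,-20,0,0,1,21,-11,0,0]'; python3 -m jog '[1,1,7.5,0,0,1,-4.4,4.5,0,0,1,-4,4.5,0,0,1,-3.3,5,0,0,1,-2,5.2,0,0]'; python3 - <<'E'
from h import *
print(where());line()
E
```

```text
time: 12.9
tool_pos: [597.9, 61.1, 126.5]
tcp_rot: [-3.099, 0.041, 0.947]
contact_force: [-0.3, 0.2, -0.4]
grip_width: 0.5
time: 13.4
tool_pos: [607.2, 36.2, 126.3]
tcp_rot: [-3.088, 0.045, 0.953]
contact_force: [-0.9, 0.5, 1.5]
grip_width: 0.4
th 197.4 r 26.5 yaw 54.6 z 126.3
line area 1499 size 20.4 4.8 ctr_r 7.8 left-angle 68.3
red at [673.3  54.4] from cap left-angle 9.6
```

```bash
python3 -m jog '[1,-0.3,5,-0.5,0,1,-8.5,-2,-0.3,0,1,7.5,-20,0,0,1,21,-11,0,0]'; python3 -m jog '[1,1,7.5,0,0,1,-4.4,4.5,0,0,1,-4,4.5,0,0,1,-3.3,5,0,0,1,-2,5.2,0,0]'; python3 - <<'E'
from h import *
print(where());line()
E
```

```text
time: 13.85
tool_pos: [597.6, 62.2, 127.1]
tcp_rot: [-3.093, 0.046, 0.946]
contact_force: [-0.8, 1.4, 1.2]
grip_width: 0.3
time: 14.35
tool_pos: [606.6, 37.0, 126.3]
tcp_rot: [-3.081, 0.05, 0.952]
contact_force: [-3.5, 1.4, 1.4]
grip_width: 0.5
th 195.0 r 26.8 yaw 54.5 z 126.3
line area 1605 size 5.1 21.2 ctr_r 9.6 left-angle 140.3
red at [673.3  54.4] from cap left-angle 9.6
```

```bash
python3 -m jog '[1,-0.3,5,-0.5,0,1,-8.5,-2,-0.3,0,1,7.5,-20,0,0,1,21,-11,0,0]'; python3 -m jog '[1,1,7.5,0,0,1,-4.4,4.5,0,0,1,-4,4.5,0,0,1,-3.3,5,0,0,1,-2,5.2,0,0]'; python3 - <<'E'
from h import *
print(where());line()
E
```

```text
time: 14.8
tool_pos: [597.1, 62.6, 127.3]
tcp_rot: [-3.086, 0.051, 0.945]
contact_force: [-0.4, -0.1, -0.2]
grip_width: 0.4
time: 15.3
tool_pos: [606.4, 37.1, 126.4]
tcp_rot: [-3.075, 0.054, 0.949]
contact_force: [-1.7, 1.1, 1.9]
grip_width: 0.3
th 194.5 r 27.1 yaw 54.4 z 126.4
line area 1029 size 14.2 5.0 ctr_r 9.0 left-angle 214.0
red at [673.4  54.4] from cap left-angle 9.5
```

```bash
python3 -m jog '[1,-0.3,5,-0.5,0,1,-8.5,-2,-0.3,0,1,7.5,-20,0,0,1,21,-11,0,0]'; python3 -m jog '[1,1,7.5,0,0,1,-4.4,4.5,0,0,1,-4,4.5,0,0,1,-3.3,5,0,0,1,-2,5.2,0,0]'; python3 - <<'E'
from h import *
print(where());line()
E
```

```text
time: 15.75
tool_pos: [596.9, 62.6, 127.4]
tcp_rot: [-3.081, 0.054, 0.942]
contact_force: [-0.6, -0.1, 0.2]
grip_width: 0.3
time: 16.25
tool_pos: [606.4, 36.9, 126.6]
tcp_rot: [-3.071, 0.058, 0.947]
contact_force: [-1.9, 2.7, 1.6]
grip_width: 0.2
th 194.9 r 27.4 yaw 54.3 z 126.6
line area 1678 size 5.5 19.7 ctr_r 12.2 left-angle 291.4
red at [673.4  54.4] from cap left-angle 9.5
```

```bash
python3 -m jog '[1,-8.5,-3,-0.3,0,1,7,-15,0,0,1,21,-11,0,0]'; python3 -m jog '[1,1,7.5,0,0,1,-4.4,4.5,0,0,1,-4,4.5,0,0,1,-3.3,5,0,0]'; python3 - <<'E'
from h import *
print(where());line()
# reference: initial picture
E
```

```text
time: 16.6
tool_pos: [595.5, 64.8, 127.5]
tcp_rot: [-3.076, 0.057, 0.94]
contact_force: [0.2, 0.8, 0.9]
grip_width: 0.2
time: 17.0
tool_pos: [603.0, 46.6, 126.9]
tcp_rot: [-3.069, 0.059, 0.945]
contact_force: [-6.4, 1.1, 3.9]
grip_width: 0.3
th 173.7 r 28.3 yaw 54.2 z 126.9
line area 1832 size 5.8 21.0 ctr_r 11.8 left-angle 326.3
red at [673.2  54.6] from cap left-angle 10.0
```

```bash
python3 -m jog '[1,-3.3,5,0,0,1,-2,5.2,0,0]'; python3 - <<'E'
from h import *
print(where());line()
E
```

```text
time: 17.25
tool_pos: [607.2, 33.8, 126.6]
tcp_rot: [-3.068, 0.06, 0.944]
contact_force: [-0.6, -0.1, 0.4]
grip_width: 0.3
th 201.4 r 28.2 yaw 54.1 z 126.6
line area 1753 size 5.6 22.1 ctr_r 11.3 left-angle 350.3
red at [673.5  54.3] from cap left-angle 9.4
```

```bash
python3 -m jog '[1,-0.8,5,0,0]'; python3 - <<'E'
from h import *
print(where());line()
E
```

```text
time: 17.4
tool_pos: [611.9, 28.7, 126.2]
tcp_rot: [-3.07, 0.06, 0.943]
contact_force: [-0.1, 0.2, -0.0]
grip_width: 0.8
th 215.7 r 27.8 yaw 54.0 z 126.2
line area 1636 size 5.2 21.4 ctr_r 10.8 left-angle 350.1
red at [673.5  54.2] from cap left-angle 9.2
```

```bash
python3 -m jog '[1,-9,-3,0,0,1,13,-23,0,0]'; python3 - <<'E'
from h import *
print(where());line('pics/c20.png')
plan([tcpfor(165,27,54.5,126)]+[tcpfor(a,25,54.5,126) for a in(172,182)])
E
```

```text
time: 17.65
tool_pos: [594.9, 42.9, 127.1]
tcp_rot: [-3.073, 0.06, 0.939]
contact_force: [0.6, 0.9, 0.4]
grip_width: 0.8
th 178.9 r 36.7 yaw 53.8 z 127.1
line area 1841 size 5.7 22.0 ctr_r 11.4 left-angle 350.5
red at [672.9  54.7] from cap left-angle 10.3
[7.3 6.2 0.4] turn -0.53
[-1.5  3.4  0. ] turn -0.0
[-3.2  3.   0. ] turn -0.0
```

View pics/c20.png

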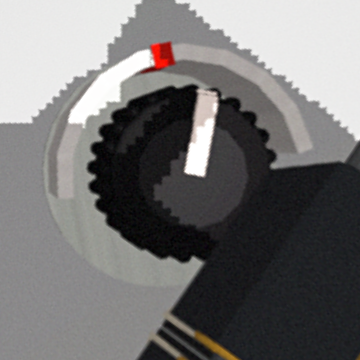

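```bash
python3 -m jog '[1,7.3,6.2,0,0,1,-3.2,4.2,0,0,1,-3.2,4.2,0,0]'; python3 - <<'E'
from h import *
print(where());line()
E
```

```text
time: 18.0
tool_pos: [604.1, 41.2, 126.4]
tcp_rot: [-3.067, 0.06, 0.945]
contact_force: [-2.0, 1.5, 1.8]
grip_width: 1.0
th 184.9 r 28.2 yaw 54.1 z 126.4
line area 1817 size 21.8 5.6 ctr_r 10.0 left-angle 10.5
red at [673.4  54.5] from cap left-angle 9.7
```

```bash
python3 -m jog '[1,-7,-5.5,0,0,1,-8,-6,0,0,1,-2,-2,-30,0,1,0,0,-30,0]'; python3 - <<'E'
from h import *
print(where());line('pics/c21.png')
p=capture('wrist')[0];cv2.imwrite('pics/w21.png',p[:,:,::-1])
E
```

```text
time: 18.45
tool_pos: [585.6, 31.6, 185.0]
tcp_rot: [-3.062, 0.065, 0.942]
contact_force: [-0.1, 0.3, 1.1]
grip_width: 0.6
th 190.2 r 48.9 yaw 54.0 z 185.0
line area 1746 size 22.9 5.6 ctr_r 10.8 left-angle 13.5
red at [672.8  54.2] from cap left-angle 9.4
```

View pics/c21.png

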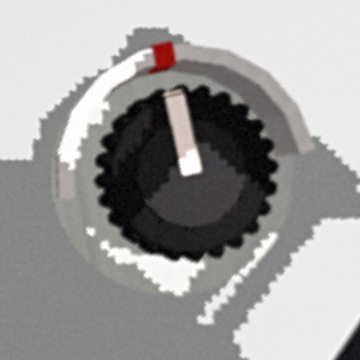

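View pics/w21.png

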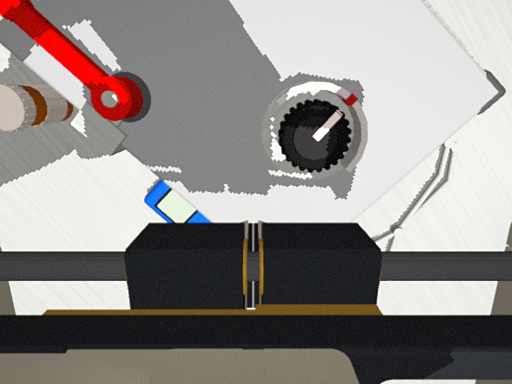

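```bash
cat >> h.py <<'E'
HUB=np.array([552.7,143.5])
def u(a): a=np.radians(a);return np.array([np.cos(a),np.sin(a)])
def lev(a,gap=0,L=58,yaw=54,z=128):
    d=np.radians(yaw-(a-90));h=abs(9.5*np.cos(d))+abs(11.5*np.sin(d))
    return (*(HUB+L*u(a)-(h+7+gap)*u(a-90)),z,yaw)
def levang(n='top',save=None):
    p=capture(n)[0];c=calibration(n)
    hsv=cv2.cvtColor(p,cv2.COLOR_RGB2HSV)
    m=(((hsv[...,0]<8)|(hsv[...,0]>172))&(hsv[...,1]>130)&(hsv[...,2]>60)).astype(np.uint8)
    k,l,s,ce=cv2.connectedComponentsWithStats(m)
    for i in range(1,k):
        if s[i,4]<60: continue
        X=np.array([ray(c,x,y,136)[:2] for y,x in np.argwhere(l==i)])
        if abs(X.mean(0)-HUB).max()>90: continue
        d=X-HUB;far=d[np.hypot(*d.T)>35]
        if len(far): v=far.mean(0);print(n,'arm world angle',np.degrees(np.arctan2(v[1],v[0])).round(1),'max r',np.hypot(*d.T).max().round(0),'n',s[i,4])
    if save: cv2.imwrite(save,p[:,:,::-1])
E
python3 - <<'E'
from h import *
c=calibration('wrist');print('hub',ray(c,116,98,142));print('bottle',ray(c,20,103,74))
levang('scene')
plan([lev(100,10,z=185),lev(100,10),lev(100,2)]+[lev(a,-1) for a in range(92,4,-10)])
E
```

```text
hub [558.37980723 139.52082627 142.        ]
bottle [458.13507983 204.54165572  74.        ]
scene arm world angle 96.8 max r 85.0 n 272
[  87.3 -157.5    7.7] turn -0.04
[ 0.  0. 57.] turn 0
[5.8 5.6 0. ] turn 0
[9.7 6.1 0. ] turn 0
[8.7 6.8 0. ] turn 0
[7.5 8.6 0. ] turn 0
[ 5.8 10.2  0. ] turn 0
[ 3.8 10.8  0. ] turn 0
[2.1 9.  0. ] turn 0
[0.6 9.7 0. ] turn 0
[-1.1 10.1  0. ] turn 0
[-3.1 10.2  0. ] turn 0
```

```bash
python3 -m jog '[1,22,-39.5,2,0,1,22,-39.5,2,0,1,22,-39.5,2,0,1,21,-39,1.7,0]'; python3 - <<'E'
from h import *
print(T()[1])
plan([lev(100,10,z=150),lev(100,10),lev(100,2)])
p=capture('wrist')[0];cv2.imwrite('pics/w22.png',p[:,:,::-1])
E
```

```text
time: 19.0
tool_pos: [509.2, 192.5, 180.7]
tcp_rot: [-3.067, 0.065, 0.931]
contact_force: [0.1, 0.5, -0.8]
grip_width: 0.5
[509.17461703 192.48909968 180.6879672 ]
[ 5.3  2.4 30.3] turn -0.69
[ 0.  0. 22.] turn 0
[5.8 5.6 0. ] turn 0
```

View pics/w22.png

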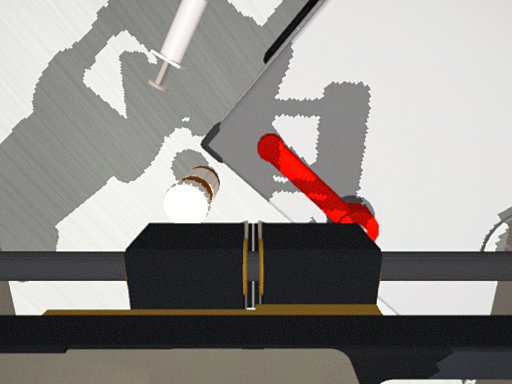

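```bash
python3 -m jog '[1,1,0,26,0,1,0,0,25,0,1,0,0,0,0]'; python3 - <<'E'
from h import *
print(T()[1])
plan([lev(100,10),lev(100,2)])
E
```

```text
time: 19.35
tool_pos: [497.5, 200.9, 127.0]
tcp_rot: [-3.062, 0.066, 0.941]
contact_force: [-1.0, -0.4, 0.1]
grip_width: 0.4
[497.48447695 200.85524313 127.00156567]
[ 3.4 14.4 -2.4] turn -0.08
[5.8 5.6 0. ] turn 0
```

```bash
python3 -m jog '[1,3.4,14.4,-2,0]';python3 -m jog '[1,4,4,0,0]'; python3 -m jog '[1,4,4,0,0]'; python3 - <<'E'
from h import *
print(T()[1])
plan([lev(95,0),lev(85,0)])
E
```

```text
time: 19.45
tool_pos: [510.2, 195.1, 127.6]
tcp_rot: [-3.061, 0.067, 0.942]
contact_force: [0.3, -0.4, 0.8]
grip_width: 0.3
time: 19.55
tool_pos: [517.8, 194.8, 127.7]
tcp_rot: [-3.062, 0.066, 0.941]
contact_force: [-0.2, 0.3, 1.4]
grip_width: 0.5
time: 19.65
tool_pos: [523.4, 195.5, 127.6]
tcp_rot: [-3.06, 0.067, 0.94]
contact_force: [-6.6, 3.2, 2.5]
grip_width: 0.4
[523.39972954 195.47388098 127.61475715]
[ 4.5 -0.4 -0.7] turn -0.14
[9.1 6.1 0. ] turn 0
```

```bash
python3 -m jog '[1,7,4,0,0]';python3 -m jog '[1,8,5,0,0]';python3 -m jog '[1,8,6,0,0]'; python3 - <<'E'
from h import *
t=T()[1];print(t);levang('scene')
plan([lev(a,0) for a in (85,75,65,55,45)])
E
```

```text
time: 19.75
tool_pos: [530.6, 197.8, 127.5]
tcp_rot: [-3.059, 0.069, 0.939]
contact_force: [-5.8, -6.7, 5.1]
grip_width: 0.5
time: 19.85
tool_pos: [539.2, 199.9, 127.4]
tcp_rot: [-3.058, 0.072, 0.938]
contact_force: [-5.9, -5.7, 5.5]
grip_width: 0.5
time: 19.95
tool_pos: [548.5, 201.6, 127.4]
tcp_rot: [-3.058, 0.075, 0.938]
contact_force: [-7.2, -3.5, 5.5]
grip_width: 0.7
[548.53877174 201.58036627 127.41945609]
scene arm world angle 67.5 max r 87.0 n 84
[ -7.3 -12.1   1. ] turn -0.3
[8.1 8.  0. ] turn 0
[6.5 9.7 0. ] turn 0
[ 4.6 11.1  0. ] turn 0
[2.7 9.1 0. ] turn 0
```

```bash
python3 -m jog '[1,6.5,9,-0.5,0]';python3 -m jog '[1,5,10,-0.5,0]'; python3 - <<'E'
from h import *
t=T()[1];print(t);levang('scene');print([np.round(lev(a)[:2]) for a in (60,50,40,30,20,10)])
p=capture('wrist')[0];cv2.imwrite('pics/w24.png',p[:,:,::-1])
plan([lev(a,0) for a in (45,35,25,15,10)])
E
```

```text
time: 20.1
tool_pos: [560.4, 201.1, 127.8]
tcp_rot: [-3.057, 0.076, 0.937]
contact_force: [-7.1, -2.2, 3.7]
grip_width: 0.4
time: 20.2
tool_pos: [571.2, 198.7, 128.1]
tcp_rot: [-3.056, 0.077, 0.937]
contact_force: [-7.7, -0.8, 5.1]
grip_width: 0.4
[571.23363004 198.72077188 128.13801043]
[array([565., 203.]), array([575., 200.]), array([584., 196.]), array([592., 191.]), array([600., 184.]), array([606., 175.])]
[ 4.2  5.4 -0.6] turn -0.39
[1.3 9.6 0. ] turn 0
[-0.4 10.1  0. ] turn 0
[-2.4 10.3  0. ] turn 0
[-2.   5.1  0. ] turn 0
```

View pics/w24.png

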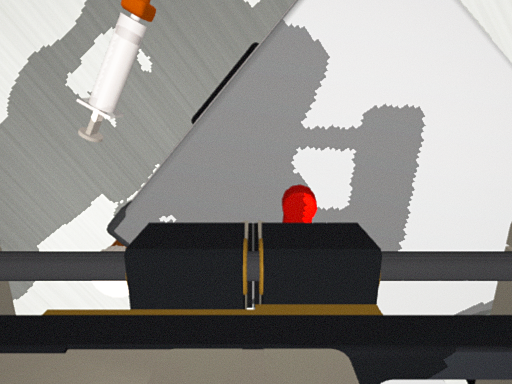

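```bash
python3 -m jog '[1,4,8,-0.5,0]';python3 -m jog '[1,2,10,-0.5,0]';python3 -m jog '[1,0,10,-0.5,0]'; python3 - <<'E'
from h import *
t=T()[1];print(t);print([np.round(lev(a)[:2]) for a in (60,50,40,30,20,10)])
p=capture('wrist')[0];cv2.imwrite('pics/w25.png',p[:,:,::-1]);c=calibration('wrist')
hsv=cv2.cvtColor(p,cv2.COLOR_RGB2HSV)
m=(((hsv[...,0]<8)|(hsv[...,0]>172))&(hsv[...,1]>130)&(hsv[...,2]>60))
y,x=np.nonzero(m);i=y.argmin();w=ray(c,x[i],y[i],138)[:2]-HUB;print('tip',w,np.hypot(*w),np.degrees(np.arctan2(w[1],w[0])))
plan([lev(a,0) for a in (35,25,15,10)])
E
```

```text
time: 20.4
tool_pos: [580.6, 196.7, 128.6]
tcp_rot: [-3.055, 0.077, 0.936]
contact_force: [-8.3, 0.6, 4.3]
grip_width: 0.1
time: 20.5
tool_pos: [589.1, 192.6, 129.1]
tcp_rot: [-3.053, 0.078, 0.936]
contact_force: [-7.4, 1.1, 4.3]
grip_width: 0.1
time: 20.6
tool_pos: [596.5, 187.1, 129.6]
tcp_rot: [-3.05, 0.079, 0.936]
contact_force: [-5.3, 3.0, 4.3]
grip_width: 0.4
[596.52687668 187.07951009 129.59123525]
[array([565., 203.]), array([575., 200.]), array([584., 196.]), array([592., 191.]), array([600., 184.]), array([606., 175.])]
tip [78.03457602 43.19459992] 89.19175139350834 28.965911743323655
[  0.7 -12.4   2.7] turn -0.46
[-0.4 10.1  0. ] turn 0
[-2.4 10.3  0. ] turn 0
[-2.   5.1  0. ] turn 0
```

View pics/w25.png

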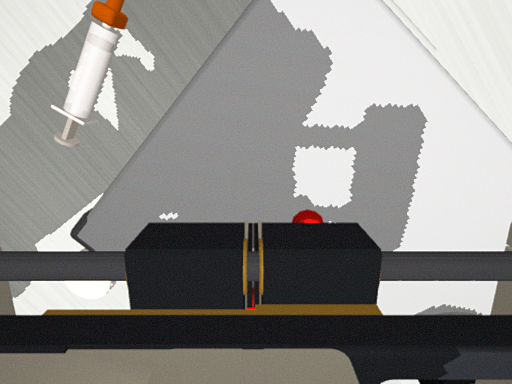

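```bash
python3 -m jog '[1,-2,9,0.5,0]';python3 -m jog '[1,-2.5,8,0.5,0]'; python3 - <<'E'
from h import *
t=T()[1];print(t);print([np.round(lev(a)[:2]) for a in (20,15,10,5,0)])
levang('scene','pics/s26.png');levang('top','pics/t26.png')
E
```

```text
time: 20.75
tool_pos: [603.0, 180.0, 129.4]
tcp_rot: [-3.049, 0.078, 0.935]
contact_force: [-6.9, 3.3, 5.4]
grip_width: 0.1
time: 20.85
tool_pos: [607.5, 173.8, 129.4]
tcp_rot: [-3.047, 0.077, 0.935]
contact_force: [-5.8, 4.7, 4.9]
grip_width: 0.4
[607.45638664 173.82138626 129.39159825]
[array([600., 184.]), array([603., 180.]), array([606., 175.]), array([609., 170.]), array([611., 165.])]
```

View pics/s26.png

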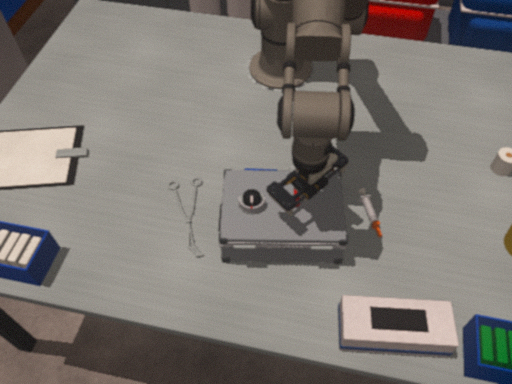

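```bash
python3 -m jog '[1,3,-14,0,0,1,2,-8,-10,0,1,0,0,-40,0,1,0,0,-40,0]'; python3 -m jog '[1,0,-40,0,0,1,-35,-35,0,0,1,-35,-35,0,0,1,-35,0,0,0]'; python3 - <<'E'
from h import *
print(T()[1])
levang('scene','pics/s27.png')
levang('top','pics/t27.png');p=cv2.imread('pics/t27.png');cv2.imwrite('pics/t27z.png',cv2.resize(p[105:255,160:310],None,fx=4,fy=4,interpolation=2))
levang('wrist','pics/w27.png')
E
```

```text
time: 21.35
tool_pos: [601.3, 192.7, 218.6]
tcp_rot: [-3.044, 0.083, 0.934]
contact_force: [0.8, -0.1, -0.2]
grip_width: 0.4
time: 21.75
tool_pos: [451.9, 179.3, 244.9]
tcp_rot: [-3.059, 0.067, 0.937]
contact_force: [-0.1, -0.7, 0.9]
grip_width: 0.3
[451.87074404 179.3102341  244.86635281]
scene arm world angle 8.0 max r 91.0 n 223
top arm world angle 7.9 max r 87.0 n 112
wrist arm world angle 8.2 max r 90.0 n 3247
```

View pics/t27z.png

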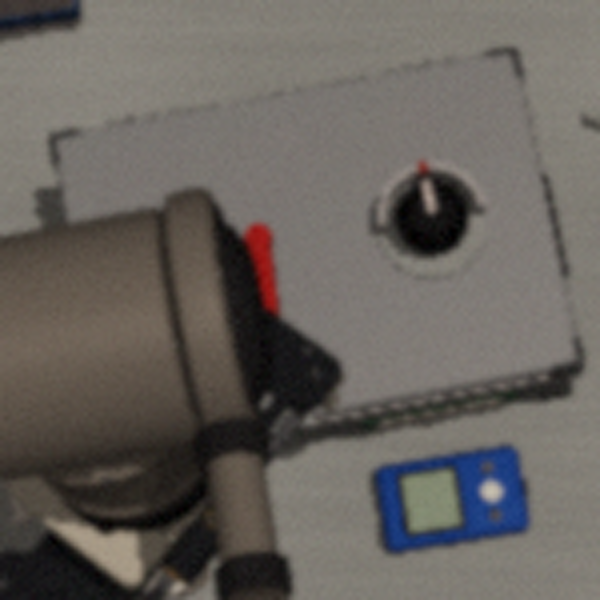

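View pics/w27.png

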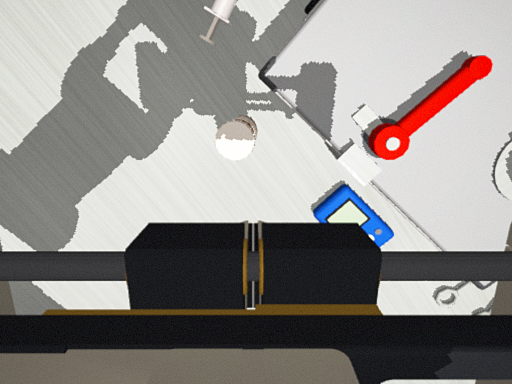

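```bash
python3 - <<'E'
from h import *
c=calibration('wrist');h=ray(c,392,143,142)[:2];t=ray(c,481,66,138)[:2];w=t-h
print(h,t,np.hypot(*w),np.degrees(np.arctan2(w[1],w[0])),get_obs()['contact_force'])
p=cv2.imread('pics/s27.png');cv2.imwrite('pics/s27z.png',cv2.resize(p[150:270,160:400],None,fx=3.3,fy=3.3,interpolation=2))
E
```

```text
[555.55146306 143.18977934] [634.01005694 154.29108669] 79.240078111371 8.053466652861664 [0.41471337 1.10457215 0.37074647]
```

View pics/s27z.png

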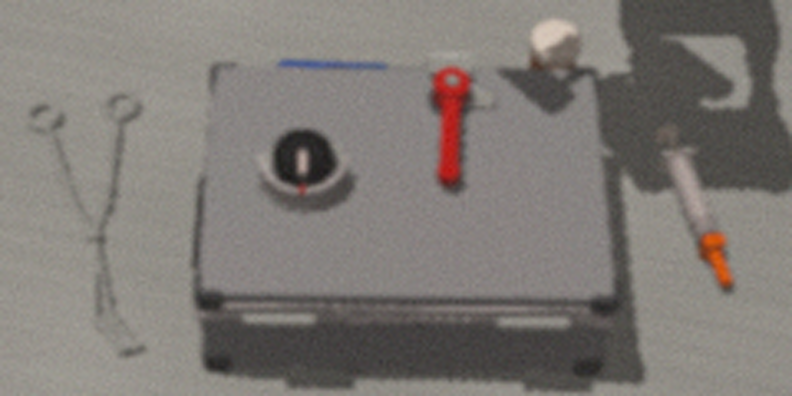

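The scene view shows the cap's white line at the red mark (302,185). The red lever points straight in over the lid, from its hub at (452,85) to its tip at (452,180). The box, bottle, syringe and forceps are where they were at the start. I'm handing the job in.

```bash
python3 -c "
from plant import *
print(close_job(), get_obs()['time'])"
```

```text
the job is handed in; nothing more can be done
the job is handed in; nothing more can be done
```

I handed the job in at about 22 s of the 58 s allowed, with both parts done in the order asked. `close_job` reported no verdict.

**What I did:** With the gripper shut, I rolled the vent cap anticlockwise in about a dozen short fingertip strokes. I followed the white line with the wrist camera through two full turns. I then swung the red lever out of its keeper, backed off and left the arm hovering clear.

**Last checks:**
- **Cap:** The line and the red mark coincide in the final top and scene pictures. After I backed off, the wrist view put the line at 11° by eye and 13.5° by the line fit, with the mark at 9.5°. The line read 11–12° by eye before I touched the cap, so I put the total at two turns, give or take about 3°.
- **Lever:** All three cameras put the arm about 8° from world x, and the box's own x axis is at about 10.3°. That makes the turn about 1.6 rad, a quarter turn and a little over, short of the 1.83 stop.
- **Forces and surroundings:** The readings I saw stayed around 10 N at most. The red mark on the guard moved less than 1 mm between views, so the box had not slid. The bottle, meter, syringe and forceps looked unmoved.

**What disagreed:**
- **Fingertip length:** With the gripper shut, the fingertips ended roughly level with the TCP, not 25 mm ahead of it. My first pass went over the top of the cap without touching it, so I lowered the tool by about 24 mm and started again.
- **Tool tilt:** The tool also tilted by about 5° under the pushing. I left that as it was.

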